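Set up the rotary mixer and load the measuring cylinders

TASK

Set up the rotary mixer: take the black retaining cap off the spindle and set it aside, lower the square carrier plate over the spindle and the driver pin until it lies flush on the turntable, and then push the cap back over the spindle end, down onto the plate's hub. Only after that, stand every tall stoppered measuring cylinder on the bench (two or three of them) in a pocket of its own on the plate, upright and fully down. The cylinders are top-heavy and must never topple, and the beaker, the sample cup and the slide box stay where they are.

Things in the scene. Friction and masses are not known exactly. Their poses are not given: they have to be found in the camera images.
- mixer: Rotary mixer, fixed on the bench: low round white housing 140 mm across with an aluminium turntable 130 mm across whose flat top is 50 mm above the bench. Origin: on the bench under the spindle's axis; z up, x points from the spindle towards the driver pin. The turntable does not turn.
- spindle_top (a point): Top of the steel spindle that stands upright in the middle of the turntable: 16 mm diameter, 82 mm tall above the turntable (top 132 mm above the bench), its last 12 mm tapering to 8 mm across.
- pin_top (a point): Top of the steel driver pin that stands on the turntable 55 mm from the spindle's axis: 10 mm diameter, 32 mm tall (top 82 mm above the bench), its last 8 mm tapering to 4 mm across.
- plate_hub (a point): Loose grey carrier plate, 160 x 160 x 18 mm, about 350 g, flat on the bench at first. A square hub in its middle, 36 x 36 mm, sides parallel to the plate's, rises to 58 mm above the underside; a 19 mm bore runs right through. This point: on the bore's axis, 44 mm above the underside (94 mm above the bench once home), where two hub flats are gripped; z up, x from bore to pin hole.
- pin_hole (a point): Pin hole of the plate: 13 mm, right through, 55 mm from the bore along the plate's x; this point is at its centre on the underside. It is the only hole for the pin, so the plate goes home in one direction only; the spindle then stands 24 mm out of the hub.
- cap_center (a point): The loose black retaining cap: upright round cap 40 mm diameter, 40 mm tall, 80 g, with a blind bore 20 mm wide and 28 mm deep from below. This point is its centre, half-way up; z up. At the start it hangs on the bare spindle end (centre 124 mm above the bench); on the hub of the seated plate its centre is 128 mm above the bench.
- beaker: Small clear beaker, 52 mm across, 66 mm tall; a bystander. Origin: centre of its underside.
- sample_cup_1: Sample cup with a lid, 56 mm across, 58 mm tall; a bystander. Origin: centre of its underside.
- slide_box: Small slide box, 37 x 84 x 32 mm; a bystander. Origin: centre of its underside.
- pocket0 (a point): Round pocket of the plate towards its +x +y corner, 48 mm across and 10 mm deep, 50 mm from the bore along each plate axis; this point is the centre of its floor, 8 mm above the plate's underside (58 mm above the bench with the plate home).
- pocket1 (a point): Round pocket of the plate towards its +x -y corner, 48 mm across and 10 mm deep, 50 mm from the bore along each plate axis; this point is the centre of its floor, 8 mm above the plate's underside (58 mm above the bench with the plate home).
- pocket2 (a point): Round pocket of the plate towards its -x +y corner, 48 mm across and 10 mm deep, 50 mm from the bore along each plate axis; this point is the centre of its floor, 8 mm above the plate's underside (58 mm above the bench with the plate home).
- pocket3 (a point): Round pocket of the plate towards its -x -y corner, 48 mm across and 10 mm deep, 50 mm from the bore along each plate axis; this point is the centre of its floor, 8 mm above the plate's underside (58 mm above the bench with the plate home).
- cyl0_center (a point): Tall stoppered measuring cylinder, 160 mm, 160 g, top-heavy; stands on the bench, or is absent. Grey hexagonal foot 44 mm across, 8 mm thick; clear tube 30 mm diameter up to 138 mm; grey stopper 34 mm diameter above. This point: on its axis half-way up, 80 mm above its underside (138 mm above the bench in a pocket of the seated plate); z up. Grip the tube high, 110 to 130 mm above the underside.
- cyl1_center (a point): Tall stoppered measuring cylinder, 160 mm, 160 g, top-heavy; stands on the bench, or is absent. Grey hexagonal foot 44 mm across, 8 mm thick; clear tube 30 mm diameter up to 138 mm; grey stopper 34 mm diameter above. This point: on its axis half-way up, 80 mm above its underside (138 mm above the bench in a pocket of the seated plate); z up. Grip the tube high, 110 to 130 mm above the underside.
- cyl2_center (a point): Tall stoppered measuring cylinder, 160 mm, 160 g, top-heavy; stands on the bench, or is absent. Grey hexagonal foot 44 mm across, 8 mm thick; clear tube 30 mm diameter up to 138 mm; grey stopper 34 mm diameter above. This point: on its axis half-way up, 80 mm above its underside (138 mm above the bench in a pocket of the seated plate); z up. Grip the tube high, 110 to 130 mm above the underside.

How it is judged:
By the outcome, as a careful person would: the job done as asked, in the order asked, and still so for the second after the job is handed in, with the robot touching nothing.
Of cyl0, cyl1, cyl2 only 2 to 3 are there at a start; the rules pass over those that are not, and their reading is None.
At some moment in a run one of plate, cap may be knocked a few centimetres aside while the robot is not near it.
It also fails if it takes over 210 s, if anything falls off the work surface, if the arm or the gripper's body presses on something with over 40 N, if the wrist force passes 120 N, or if a joint passes its speed limit or range.

ROBOT

A 6-joint arm with a two-finger parallel gripper is mounted at the origin on a cart in front of the work surface, level with it; the furniture and walls round the work are solid. World frame = base frame: x ahead of the robot, y to its left, z up, the work surface at z = 0. Lengths are in m, angles in rad, forces in N, time in s.
With the tool pointing down it reaches from about 0.35 to 0.925 m from the base axis. Payload 6.4 kg.
Tool frame: the origin (TCP) lies on the centre line of the jaws, within the pads' length; the fingertips stand 17 mm ahead of it and the grasp point (between the pads) lies 2 mm behind it; z points along the fingers, y is the line along which they close (so a half turn about z gives the same grasp; the last joint's range is limited). The gripper opens to 85 mm and grips with 20 to 120 N. Pads are 22 mm wide; open, the fingers measure 114 mm over their backs; the gripper's body (76 mm by 85 mm) begins 54 mm behind the grasp point. The pads swing forward as they close: fully open they stand 13 mm farther back than shut.
Start: joints at [-1.38, 0.245, 1.558, -0, 1.339, -0.174], TCP at [0.232, -0.607, 0.224] pointing down, gripper open.
Joint ranges: [-3.13, 3.13], [-1.02, 2.26], [0.13, 2.54], [-0.95, 4.09], [0.21, 2.88], [-2.74, 2.74]. Speed limits (rad/s): [2.57, 2.57, 3.14, 3.14, 3.14, 3.14].

INTERFACE

Orientations are given as a unit quaternion [x, y, z, w].
In Python, from rig import sense, grab_frame, close_job, cut_out, pinpoint gives the robot as it stands. The module is installed in compiled form; this text tells all that it offers.
- The arm moves only by the shell command python3 -m crank 'ROWS' [FORCE]. ROWS is JSON, a list of rows, each a list of 5 numbers: the shift along the tool's x, y, z in mm, then the turn about the tool's z in rad, then the closure, from 0 (fully open) to 1 (shut). In form: [[x, y, z, twist, jaw], ...]. A call has 1 to 10 rows; each row is the pose to reach, as a shift and turn from the pose commanded when the call began, along the tool's axes at that moment; what a row does not reach only later rows make up. A row lasts 1/8 s, in which the tool goes at most 62.5 mm and 10.7 degrees, less where a joint would pass 70% of its speed; a pose out of reach is approached as far as the arm can. A call with a gripper value outside its range is refused whole. The fingers move at their own pace and stop on an object; FORCE is the grip in N (left out, the last holds). Time passes only in rows, so rows that repeat a pose let the fingers close. It gives the time, the measured TCP pose, the force, the opening and the grip force at its end, in the units of the state.
- sense(): the state, without advancing time (a new reading comes with each control period).
- grab_frame(name): name is "scene" or "top"; returns a dict with "color" (384x512x3 uint8, blue, green, red), "K" (3x3 intrinsics, pixels), "k1" (the pictures are not rectified: a ray, as slopes to the right and down, at radius r is drawn at 1 + k1 r^2 times it, then the intrinsics apply), "rvec" (rotation vector, rad) and "tvec" (3), from world to camera coordinates, as OpenCV has them. Camera axes: x right, y down, z forward; pixel columns grow to the right and rows downward; lengths in m; the calibration is good to about 2 mm. A picture is of the moment at which its call begins. There is no depth.
- close_job(): hands the job in; it is judged then, once.
Trained networks look in the newest picture that a camera, given by its name, has taken for a name from the list of things; names that differ only in an ending like _2 or _b are one class to them, and where a whole thing is asked for, a point or a joint stands for the part that bears it (a point fixed in the world has none). Each returns a list of dicts, best first, with "p" (0 to 1); they miss things now and then, are a little off and sometimes report something else, mostly with a low value. They report only what shows in the picture. A call takes as long as a camera call.
- cut_out(camera, name): "pixels" (384x512 bool, what is visible of it) and "point" ([column, row] in pixels, amid what is visible of it).
- pinpoint(camera, name): "point" ([column, row] in pixels: a listed point, or the origin of a listed thing).
The state is a dict: "time_s": time; "joint_pos": joint angles; "dq": joint speeds; "joint_torque": joint torques, N m; "eef_pos": TCP position; "eef_rot": TCP orientation; "contact_force": force on the tool from outside, world axes, zero at the start; "ft_torque": the same for the moment, N m; "grip_width": finger opening in m; "finger_force": force on a finger pad.
Only numpy, scipy, OpenCV 4.12 (cv2) and the standard library are available. Lean on these libraries where they do the work, as an engineer would, in place of code of your own. Each camera call takes 0.05 s, during which the arm holds its last target. There are 200 camera calls.

## Working session

There is one attempt and no reset: what is moved stays moved. The work goes in short steps, Python scripts to look and compute and a shell command to move; the robot and the scene stay as the last step left them, time stands still between calls to the robot, and variables do not carry over. Pictures are saved under pics/ and viewed, at most 14 in all, crops included, and the job is handed in when it is done.

```bash
mkdir -p pics
cat > h.py <<'E'
import numpy as np, cv2
from scipy.spatial.transform import Rotation as R
from rig import *
def cam(n):
    f=grab_frame(n); return f
def px2w(f,p,z):
    K=f["K"];x=(p[0]-K[0][2])/K[0][0];y=(p[1]-K[1][2])/K[1][1]
    u,v=x,y
    for _ in range(20):
        s=1+f["k1"]*(u*u+v*v);u,v=x/s,y/s
    Rm=cv2.Rodrigues(np.array(f["rvec"],float))[0];t=np.array(f["tvec"],float).ravel()
    c=-Rm.T@t;d=Rm.T@np.array([u,v,1]);return c+d*(z-c[2])/d[2]
def tool(dxyz_world):
    s=sense();return R.from_quat(s["eef_rot"]).inv().apply(dxyz_world)*1000
def st():
    s=sense();r=R.from_quat(s["eef_rot"]).as_matrix()
    print("t",round(s["time_s"],2),"pos",np.round(s["eef_pos"],4),"yAxisAng",round(float(np.degrees(np.arctan2(r[1,1],r[0,1]))),2),"zax",np.round(r[:,2],3),"w",round(s["grip_width"],4),"q",np.round(s["joint_pos"],2),"F",np.round(s["contact_force"],1))
E
python3 - <<'E'
from h import *
st()
Z=dict(mixer=0,spindle_top=.132,pin_top=.082,plate_hub=.044,pin_hole=0,cap_center=.124,beaker=0,sample_cup_1=0,slide_box=0,pocket0=.008,pocket1=.008,pocket2=.008,pocket3=.008,cyl0_center=.08)
for c in("scene","top"):
    f=cam(c);cv2.imwrite(f"pics/{c}0.png",f["color"])
    Rm=cv2.Rodrigues(np.array(f["rvec"],float))[0];print(c,"campos",-Rm.T@np.ravel(f["tvec"]))
    for n,z in Z.items():
        for d in pinpoint(c,n)[:4]:
            print(c,n,round(d["p"],2),np.round(d["point"]),np.round(px2w(f,d["point"],z)[:2],4))
E
```

```text
t 0.0 pos [ 0.2318 -0.6067  0.2226] yAxisAng -69.1 zax [-0.     0.002 -1.   ] w 0.0854 q [-1.38  0.25  1.56 -0.    1.34 -0.17] F [ 0.3 -1.  -0.6]
scene campos [-0.23589373  0.50336446  0.88551397]
scene mixer 0.92 [173. 265.] [0.4373 0.2577]
scene spindle_top 0.94 [168. 232.] [0.4385 0.2547]
scene pin_top 0.78 [154. 237.] [0.4919 0.2769]
scene pin_top 0.41 [332. 155.] [ 0.4796 -0.396 ]
scene plate_hub 0.68 [234. 203.] [5.09e-01 2.00e-04]
scene pin_hole 0.68 [237. 205.] [ 0.5344 -0.0295]
scene cap_center 0.6 [170. 230.] [0.4476 0.2432]
scene beaker 0.77 [205. 190.] [0.6565 0.0195]
scene beaker 0.73 [170. 230.] [0.5611 0.1996]
scene slide_box 0.72 [364. 194.] [ 0.3297 -0.4153]
scene slide_box 0.4 [237. 202.] [ 0.5477 -0.0364]
scene pocket0 0.85 [218. 202.] [0.5751 0.0195]
scene pocket0 0.73 [258. 220.] [ 0.4356 -0.0388]
scene pocket0 0.69 [227. 224.] [0.4761 0.0491]
scene pocket1 0.85 [218. 202.] [0.5751 0.0195]
scene pocket1 0.73 [258. 220.] [ 0.4356 -0.0388]
scene pocket1 0.69 [227. 224.] [0.4761 0.0491]
scene pocket2 0.85 [218. 202.] [0.5751 0.0195]
scene pocket2 0.73 [258. 220.] [ 
[... 916 characters left out ...]
0748]
top pocket0 0.59 [248. 215.] [ 0.4312 -0.0471]
top pocket0 0.56 [232. 173.] [0.57   0.0059]
top pocket1 0.71 [218. 201.] [0.4768 0.0525]
top pocket1 0.67 [256. 192.] [ 0.5079 -0.0748]
top pocket1 0.59 [248. 215.] [ 0.4312 -0.0471]
top pocket1 0.56 [232. 173.] [0.57   0.0059]
top pocket2 0.71 [218. 201.] [0.4768 0.0525]
top pocket2 0.67 [256. 192.] [ 0.5079 -0.0748]
top pocket2 0.59 [248. 215.] [ 0.4312 -0.0471]
top pocket2 0.56 [232. 173.] [0.57   0.0059]
top pocket3 0.71 [218. 201.] [0.4768 0.0525]
top pocket3 0.67 [256. 192.] [ 0.5079 -0.0748]
top pocket3 0.59 [248. 215.] [ 0.4312 -0.0471]
top pocket3 0.56 [232. 173.] [0.57   0.0059]
top cyl0_center 0.74 [320. 191.] [ 0.5091 -0.2704]
```

```bash
python3 -c "
import cv2
for c in('scene','top'):
    a=cv2.imread(f'pics/{c}0.png');cv2.imwrite(f'pics/{c}0b.png',cv2.resize(a[90:330,110:430] if c=='top' else a[90:330,110:430],(800,600),interpolation=cv2.INTER_CUBIC))"
```

```text
(no output)
```

View pics/scene0b.png

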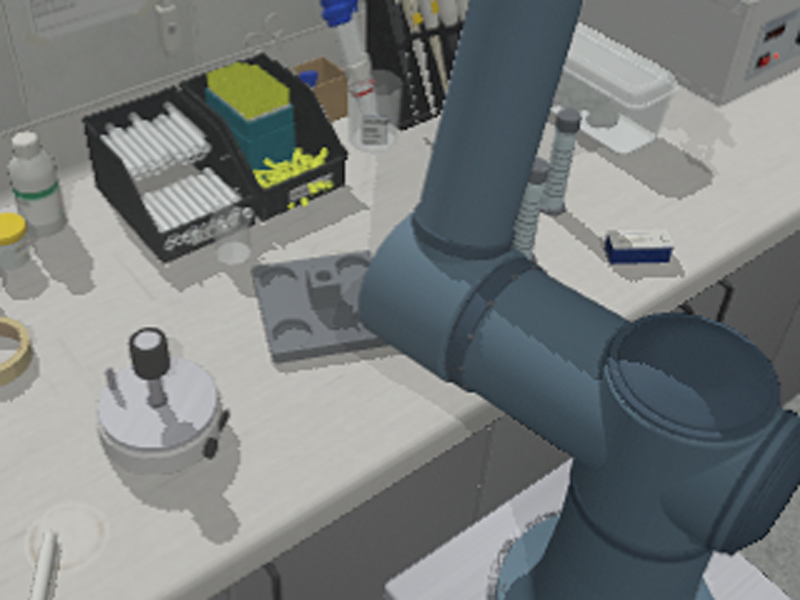

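View pics/top0b.png

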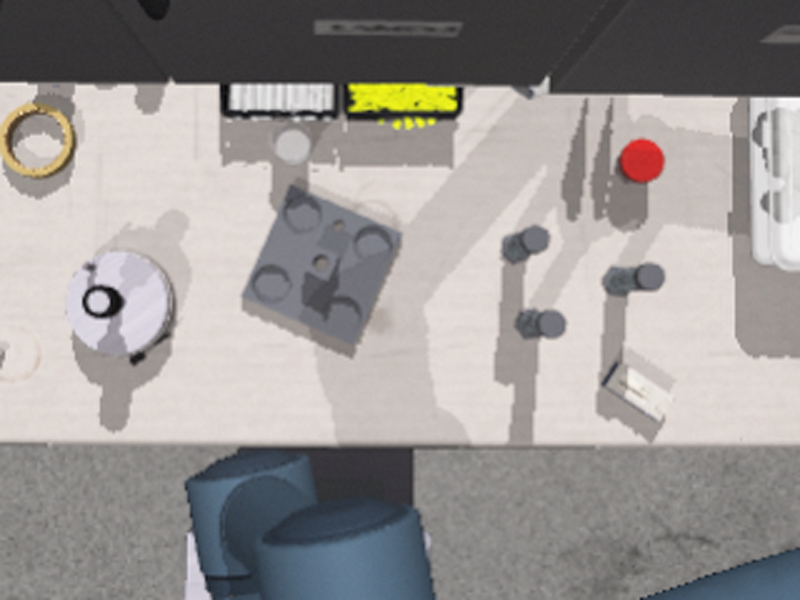

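The scene view shows the mixer with its cap at full-frame pixel ~(170,230) and the plate at ~(235,205), partly behind the arm. The top view shows three cylinders at ~(320,188), (326,219) and (362,201), the red-lidded cup at (367,154), the slide box at (365,246) and the beaker at (227,148).

```bash
cat >> h.py <<'E'
def proj(f,P):
    Rm=cv2.Rodrigues(np.array(f["rvec"],float))[0]
    return cv2.projectPoints(np.asarray(P,float).reshape(-1,1,3),np.array(f["rvec"],float),np.array(f["tvec"],float).reshape(3),np.array(f["K"],float),np.array([f["k1"],0,0,0,0.]))[0].reshape(-1,2)
A=np.linspace(0,2*np.pi,40,endpoint=False)
def cylr(r,z0,z1): return np.array([[r*np.cos(a),r*np.sin(a),z] for z in(z0,z1) for a in A])
M=dict(cap=[cylr(.02,-.02,.02)],mixer=[cylr(.07,0,.05)],cyl=[cylr(.022,-.08,-.072),cylr(.015,-.08,.058),cylr(.017,.058,.08)])
def fit(f,mask,parts,x0,z):
    # position whose rendered silhouette best overlaps the mask
    from scipy.optimize import minimize
    def cost(p):
        im=np.zeros((384*4,512*4),np.uint8)
        for q in parts:
            h=cv2.convexHull(((proj(f,q+[p[0],p[1],z])+.5)*4-.5).astype(np.float32))
            cv2.fillConvexPoly(im,np.round(h).astype(np.int32),1)
        m=cv2.resize(im.astype(np.float32),(512,384),interpolation=cv2.INTER_AREA)
        return 1-np.minimum(m,mask).sum()/np.maximum(m,mask).sum()
    r=minimize(cost,x0,method="Nelder-Mead",options=dict(initial_simplex=[x0,[x0[0]+.008,x0[1]],[x0[0],x0[1]+.008]],xatol=2e-4))
    return r.x,1-r.fun
E
python3 - <<'E'
from h import *
for c in("scene","top"):
    f=cam(c)
    for n,k,z,g in(("cap_center","cap",.124,[.44,.25]),("mixer","mixer",0,[.44,.25]),("cyl0_center","cyl",.08,None)):
        for d in cut_out(c,n):
            g0=g or list(px2w(f,d["point"],z)[:2])
            print(c,n,round(d["p"],2),np.round(d["point"]),d["pixels"].sum(),fit(f,d["pixels"].astype(float),M[k],g0,z))
E
python3 -m crank '[[0,0,-50,0,0],[0,0,-100,0,0]]'
```

```text
scene cap_center 0.57 [168. 233.] 277 (array([0.44772726, 0.24728764]), np.float64(0.8892475287472261))
scene mixer 0.68 [172. 259.] 1885 (array([0.44797223, 0.24580606]), np.float64(0.8486501847115658))
scene mixer 0.26 [170. 232.] 287 (array([0.55041083, 0.16507417]), np.float64(0.16159052453468692))
top cap_center 0.52 [152. 210.] 185 (array([0.44360359, 0.24217054]), np.float64(0.939935064935065))
top mixer 0.58 [164. 214.] 1291 (array([0.44094473, 0.23825972]), np.float64(0.7807651353818071))
top cyl0_center 0.67 [319. 188.] 182 (array([ 0.51915282, -0.27035109]), np.float64(0.7786096256684492))
top cyl0_center 0.57 [242. 196.] 2382 (array([0.55826136, 0.00465336]), np.float64(0.0835825594207461))
time_s: 2.15
eef_pos: [0.2318, -0.6068, 0.3242]
eef_rot: [0.983, 0.181, -0.0, -0.001]
contact_force: [0.5, -1.0, -0.6]
grip_width: 0.0857
finger_force: 0.0
```

```bash
python3 -m crank '[[503,-720,0,-1.7,0],[503,-720,0,-1.7,0],[503,-720,0,-1.7,0],[503,-720,0,-1.7,0],[503,-720,0,-1.7,0],[503,-720,0,-1.7,0],[503,-720,0,-1.7,0],[503,-720,0,-1.7,0],[503,-720,0,-1.7,0],[503,-720,0,-1.7,0]]'
python3 - <<'E'
from h import *
st()
E
```

```text
time_s: 3.4
eef_pos: [0.3836, 0.0011, 0.3242]
eef_rot: [0.512, 0.859, 0.0, 0.001]
contact_force: [0.6, -1.2, -0.5]
grip_width: 0.0855
finger_force: 0.0
t 3.4 pos [0.3836 0.0011 0.3242] yAxisAng 28.36 zax [ 0.002 -0.001 -1.   ] w 0.0855 q [-0.3  -0.51  2.06 -0.    1.59 -0.79] F [ 0.6 -1.2 -0.5]
```

```bash
python3 -m crank '[[185,171,0,0,0],[185,171,0,0,0],[185,171,0,0,0],[185,171,0,0,0],[185,171,0,0,0],[185,171,100,0,0],[185,171,100,0,0],[185,171,100,0,0]]'
python3 - <<'E'
from h import *
st()
f=cam("scene");cv2.imwrite("pics/s1.png",cv2.resize(f["color"][130:290,90:304],(800,600),interpolation=cv2.INTER_CUBIC))
E
```

```text
time_s: 4.4
eef_pos: [0.4443, 0.2417, 0.2207]
eef_rot: [0.513, 0.858, -0.003, -0.002]
contact_force: [0.2, -0.0, 0.5]
grip_width: 0.0853
finger_force: 0.0
t 4.4 pos [0.4443 0.2417 0.2207] yAxisAng 28.25 zax [-0.006 -0.002 -1.   ] w 0.0853 q [ 0.27 -0.09  1.92 -0.    1.32 -0.22] F [ 0.2 -0.   0.5]
```

View pics/s1.png

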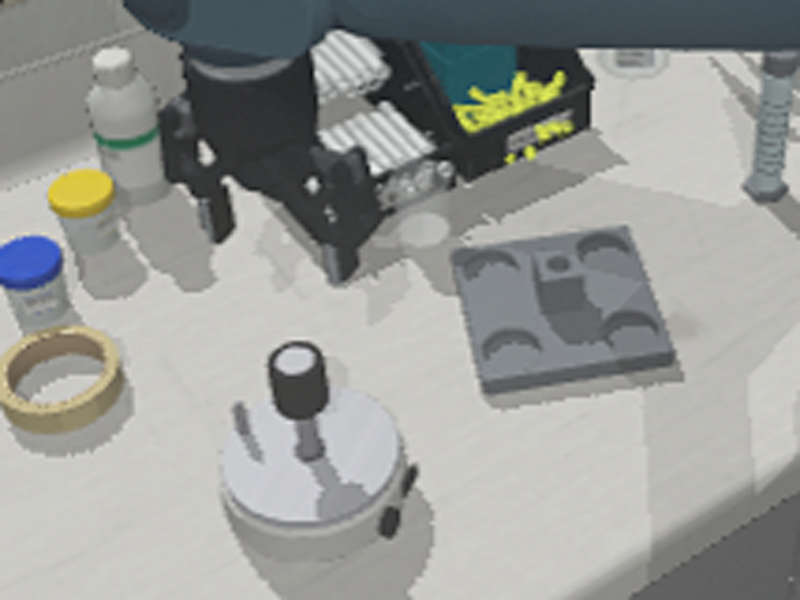

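The scene view is clear now: the open gripper is above and behind the cap (full-frame ~(170,232)), and the plate is fully visible at ~(240,215).

```bash
python3 - <<'E'
from h import *
c="scene";f=cam(c)
for n,k,z,g in(("cap_center","cap",.124,[.44,.25]),("mixer","mixer",0,[.44,.25])):
    for d in cut_out(c,n)[:1]: print(n,round(d["p"],2),fit(f,d["pixels"].astype(float),M[k],g,z))
for n,z in dict(pin_top=.082,spindle_top=.132,plate_hub=.044,pin_hole=0,pocket0=.008).items():
    for d in pinpoint(c,n)[:4]: print(n,round(d["p"],2),np.round(d["point"]),np.round(px2w(f,d["point"],z)[:2],4))
# fingers check: project TCP
print(proj(f,[sense()["eef_pos"]]))
E
python3 -m crank '[[0,0,0,0,0],[0,2,50,0,0],[0,2,92,0,0],[0,2,92,0,0],[0,2,92,0,1],[0,2,92,0,1],[0,2,92,0,1],[0,2,92,0,1],[0,2,92,0,1]]' 20
```

```text
cap_center 0.49 (array([0.44806642, 0.24759364]), np.float64(0.9279441117764471))
mixer 0.81 (array([0.45221271, 0.24335434]), np.float64(0.8201007919366451))
pin_top 0.77 [154. 236.] [0.4922 0.2767]
spindle_top 0.84 [170. 230.] [0.4434 0.247 ]
plate_hub 0.77 [234. 202.] [ 0.5141 -0.0037]
plate_hub 0.45 [336. 156.] [ 0.5024 -0.4447]
pin_hole 0.94 [236. 203.] [ 0.5449 -0.0337]
pocket0 0.98 [219. 204.] [0.567  0.0213]
pocket0 0.88 [251. 199.] [ 0.5231 -0.078 ]
pocket0 0.8 [227. 224.] [0.4771 0.0484]
pocket0 0.58 [255. 222.] [ 0.4343 -0.0258]
[[165.83151362 202.50745827]]
time_s: 5.98
eef_pos: [0.4491, 0.2443, 0.1338]
eef_rot: [0.513, 0.859, 0.001, 0.001]
contact_force: [-1.6, -1.1, 6.6]
grip_width: 0.0375
finger_force: 19.4
```

Run:
```python
from h import *
st()
f=cam("scene");cv2.imwrite("pics/s2.png",cv2.resize(f["color"][190:290,110:244],(800,600),interpolation=cv2.INTER_CUBIC))
```

```text
t 5.97 pos [0.4491 0.2443 0.1338] yAxisAng 28.31 zax [ 0.002  0.    -1.   ] w 0.0375 q [ 0.28  0.02  1.98 -0.    1.14 -0.22] F [-1.6 -1.1  6.6]
```

View pics/s2.png

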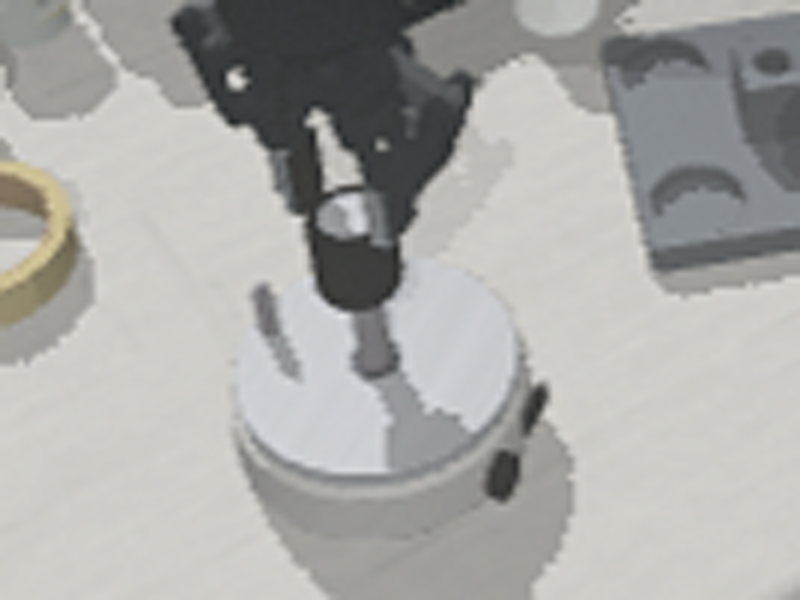

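The gripper holds the cap at full-frame ~(169,231), with the pads near its upper rim. I'll lift it and check.

```bash
python3 -m crank '[[0,0,0,0,1],[0,0,-10,0,1],[0,0,-25,0,1],[0,0,-45,0,1],[0,0,-65,0,1],[0,0,-65,0,1]]' 40
python3 - <<'E'
from h import *
st()
c="scene";f=cam(c);cv2.imwrite("pics/s3.png",cv2.resize(f["color"][170:270,110:244],(800,600),interpolation=cv2.INTER_CUBIC))
for n,z in dict(cap_center=sense()["eef_pos"][2]-.01,spindle_top=.132,pin_top=.082).items():
    for d in pinpoint(c,n)[:2]: print(n,round(d["p"],2),np.round(d["point"]),np.round(px2w(f,d["point"],z)[:2],4))
E
```

```text
time_s: 6.78
eef_pos: [0.4499, 0.2446, 0.1995]
eef_rot: [0.513, 0.859, 0.002, 0.002]
contact_force: [0.1, 0.9, -1.0]
grip_width: 0.0002
finger_force: 0.0
t 6.78 pos [0.4499 0.2446 0.1995] yAxisAng 28.31 zax [ 0.006  0.002 -1.   ] w 0.0002 q [ 0.28 -0.06  1.93  0.    1.27 -0.22] F [ 0.1  0.9 -1. ]
cap_center 0.64 [169. 233.] [0.3864 0.2718]
cap_center 0.57 [324. 179.] [ 0.3155 -0.175 ]
spindle_top 0.74 [169. 230.] [0.4433 0.2493]
pin_top 0.78 [153. 236.] [0.4937 0.2763]
```

View pics/s3.png

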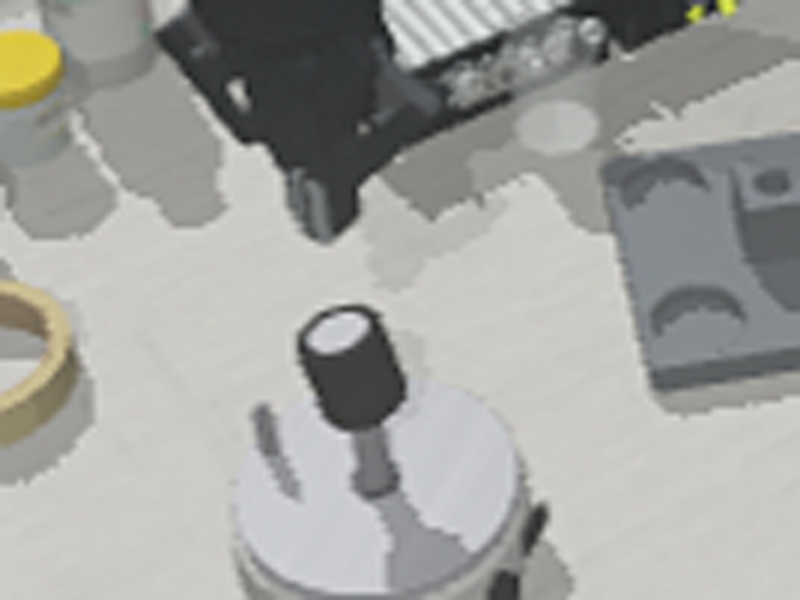

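The cap slipped out of the high grip and now leans slightly on the spindle end (crop (355,370), full ~(169,232)). The closed fingertips show at ~(164,210). I'll measure the spindle and regrip lower.

Run:
```python
from h import *
f=cam("scene")
print("tip proj",proj(f,[[.4499,.2446,.1825]]))
print("spindle base",px2w(f,(172.8,251.7),.05),"pin base",px2w(f,(158.9,252.5),.05),"pin top",px2w(f,(153.9,237.5),.082))
print("cap top centre",px2w(f,(110+340/5.97,170+332/6),.144))
c=f["color"]
# turntable disc: bright bluish-white region
for d in cut_out("scene","mixer")[:1]:
    m=d["pixels"]; print(m.sum())
```

```text
tip proj [[166.84433134 214.31568925]]
spindle base [0.44039679 0.24968914 0.05      ] pin base [0.45976252 0.28165433 0.05      ] pin top [0.48829512 0.27747716 0.082     ]
cap top centre [0.45113332 0.24892453 0.144     ]
1795
```

Run:
```python
from h import *
p=np.array(sense()["eef_pos"]);tip=p+[0,0,-.017]
out=[]
for c,(r0,c0) in(("scene",(195,130)),("top",(165,105))):
    f=cam(c);a=f["color"][r0:r0+75,c0:c0+80]
    b=cv2.resize(a,(400,375),interpolation=cv2.INTER_CUBIC)
    def dot(P,col):
        for u,v in proj(f,P): cv2.circle(b,(int((u-c0+.5)*5),int((v-r0+.5)*5)),2,col,-1)
    dot([tip],(0,0,255))
    dot(M["cap"][0]+[.4455,.245,.124],(0,255,0))
    dot(cylr(.065,.05,.05)+[.4455,.245,0],(255,0,0))
    out.append(b)
cv2.imwrite("pics/m1.png",np.hstack(out))
```

```text
(no output)
```

View pics/m1.png

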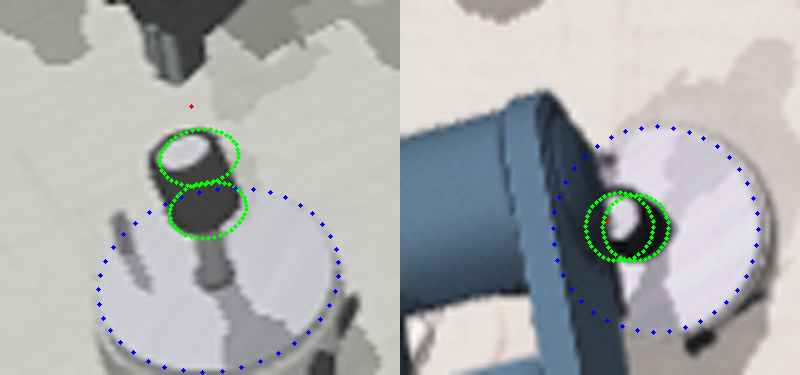

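Left panel: the turntable rim matches my estimate, but the closed tips (crop ~(176,78)) sit about 5 px above their predicted dot. So the pads are effectively higher or farther back than I assumed. Next: open, go lower and check before closing.

```bash
python3 -m crank '[[0,0,-20,0,0],[0,0,-20,0,0],[0,0,-20,0,0],[0,0,-20,0,0],[0,0,-20,0,0],[0,0,30,0,0],[0,0,60,0,0],[0,0,90,0,0],[0,0,90,0,0],[0,0,90,0,0]]' 40
python3 - <<'E'
from h import *
st()
p=np.array(sense()["eef_pos"])
r=R.from_quat(sense()["eef_rot"]).as_matrix()
out=[]
for c,(r0,c0) in(("scene",(195,130)),("top",(165,105))):
    f=cam(c);a=f["color"][r0:r0+75,c0:c0+80]
    b=cv2.resize(a,(400,375),interpolation=cv2.INTER_CUBIC)
    def dot(P,col):
        for u,v in proj(f,P): cv2.circle(b,(int((u-c0+.5)*5),int((v-r0+.5)*5)),2,col,-1)
    for s in(-1,1):
        for t in(-1,1): dot([p+r@[t*.011,s*.0427,.004]],(0,0,255))
    dot([p+[0,0,-.017]],(0,255,255))
    out.append(b)
cv2.imwrite("pics/m2.png",np.hstack(out))
E
```

```text
time_s: 8.43
eef_pos: [0.4489, 0.2442, 0.1078]
eef_rot: [0.513, 0.859, 0.001, 0.001]
contact_force: [0.4, 0.7, -0.4]
grip_width: 0.0852
finger_force: 0.0
t 8.43 pos [0.4489 0.2442 0.1078] yAxisAng 28.3 zax [ 0.002  0.    -1.   ] w 0.0852 q [ 0.28  0.06  1.99  0.    1.09 -0.22] F [ 0.4  0.7 -0.4]
```

View pics/m2.png

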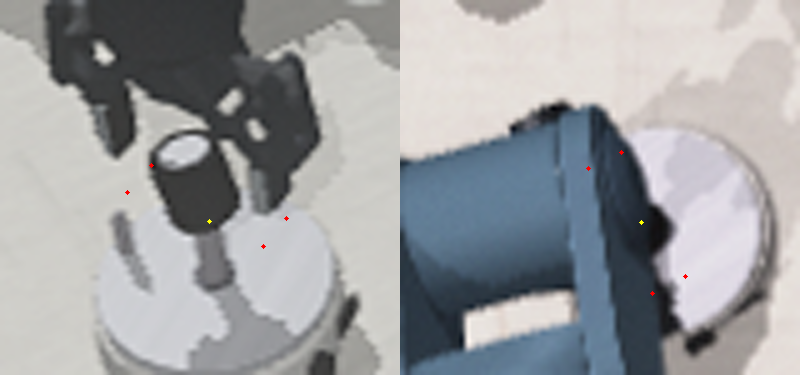

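Right now the open fingertips straddle the cap: in the scene panel the tips are at crop (118,152) and (267,210) with the cap at (195,182) midway. Closing here.

```bash
python3 -m crank '[[0,0,0,0,1],[0,0,0,0,1],[0,0,0,0,1],[0,0,0,0,1],[0,0,0,0,1]]' 30
python3 -m crank '[[0,0,-5,0,1],[0,0,-10,0,1],[0,0,-20,0,1],[0,0,-20,0,1]]' 30
python3 - <<'E'
from h import *
st()
f=cam("scene");cv2.imwrite("pics/m3.png",cv2.resize(f["color"][185:270,120:233],(800,600),interpolation=cv2.INTER_CUBIC))
E
```

```text
time_s: 9.15
eef_pos: [0.451, 0.2451, 0.109]
eef_rot: [0.513, 0.858, 0.003, 0.002]
contact_force: [4.6, 3.5, 3.1]
grip_width: 0.0424
finger_force: 28.4
time_s: 9.65
eef_pos: [0.4487, 0.2442, 0.1276]
eef_rot: [0.513, 0.859, 0.001, 0.001]
contact_force: [2.7, 1.5, 1.7]
grip_width: 0.0396
finger_force: 30.7
t 9.65 pos [0.4487 0.2442 0.1276] yAxisAng 28.3 zax [ 0.002  0.001 -1.   ] w 0.0396 q [ 0.28  0.03  1.98  0.    1.13 -0.22] F [2.7 1.5 1.7]
```

View pics/m3.png

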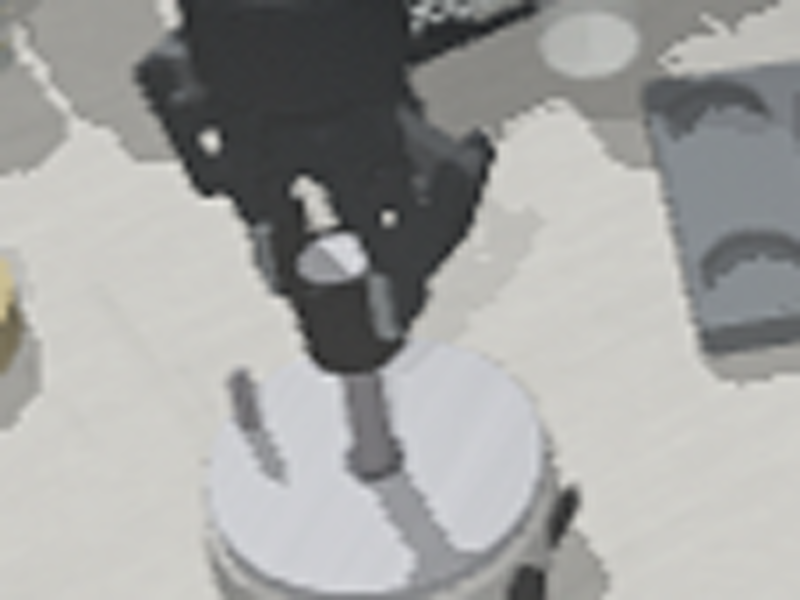

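The cap is now held properly: upright, with the pads covering its upper half (width 39.6 mm). Lifting it off and setting it aside at about (0.385, 0.09).

```bash
python3 -m crank '[[0,0,-50,0,1],[0,0,-90,0,1],[-50,-60,-90,0,1],[-105,-129,-90,0,1],[-105,-129,-90,0,1],[-105,-129,-30,0,1],[-105,-129,30,0,1],[-105,-129,90,0,1],[-105,-129,90,0,1]]' 30
python3 - <<'E'
from h import *
st()
f=cam("scene");cv2.imwrite("pics/m4.png",cv2.resize(f["color"][190:330,100:287],(800,600),interpolation=cv2.INTER_CUBIC))
E
```

```text
time_s: 10.82
eef_pos: [0.3781, 0.0906, 0.0317]
eef_rot: [0.513, 0.858, -0.004, -0.007]
contact_force: [-0.2, 0.4, -0.4]
grip_width: 0.0392
finger_force: 33.6
t 10.82 pos [0.3781 0.0906 0.0317] yAxisAng 28.3 zax [-0.015  0.001 -1.   ] w 0.0392 q [-0.06 -0.08  2.31 -0.    0.93 -0.55] F [-0.2  0.4 -0.4]
```

View pics/m4.png

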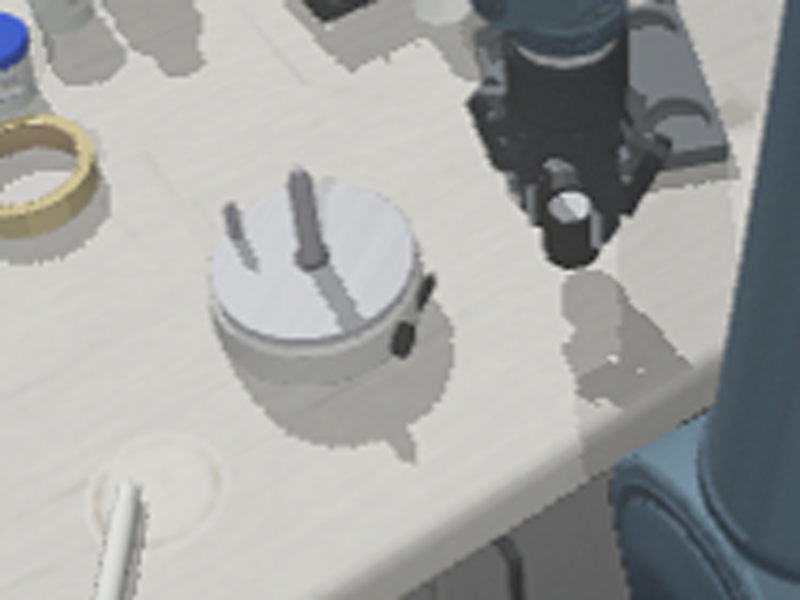

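The cap is off: the bare spindle top shows at full-frame ~(169.6,230), the pin top at ~(154,238), and the held cap at ~(233,242), just above the bench. Lowering it.

```bash
python3 -m crank '[[0,0,0,0,1],[0,0,10,0,1],[0,0,18,0,1],[0,0,18,0,1]]' 30
python3 - <<'E'
from h import *
c="scene";f=cam(c)
for n,z in dict(spindle_top=.132,pin_top=.082).items():
    for d in pinpoint(c,n)[:1]: print(n,round(d["p"],2),np.round(d["point"],1),np.round(px2w(f,d["point"],z)[:2],4))
for d in cut_out(c,"cap_center")[:1]:
  for z in(.02,.03): print(z,fit(f,d["pixels"].astype(float),M["cap"],[.38,.09],z))
E
```

```text
time_s: 11.38
eef_pos: [0.3839, 0.0904, 0.0184]
eef_rot: [0.513, 0.859, -0.0, -0.0]
contact_force: [-0.2, 0.1, -1.4]
grip_width: 0.0384
finger_force: 33.6
spindle_top 0.97 [169.7 228.5] [0.4479 0.2443]
pin_top 0.6 [155.6 237.3] [0.4863 0.2734]
0.02 (array([0.38955376, 0.09155953]), np.float64(0.7943085371942087))
0.03 (array([0.38366573, 0.09635513]), np.float64(0.7814033366045142))
```

```bash
python3 -m crank '[[0,0,4,0,1],[0,0,8,0,1],[0,0,8,0,1]]' 30;python3 -m crank '[[0,0,3,0,1],[0,0,6,0,1],[0,0,6,0,1]]' 30; python3 -c "
from h import *
st()"
```

```text
time_s: 11.95
eef_pos: [0.3844, 0.0903, 0.0107]
eef_rot: [0.513, 0.859, -0.0, -0.0]
contact_force: [-1.2, -0.6, 1.6]
grip_width: 0.0391
finger_force: 33.8
time_s: 12.32
eef_pos: [0.3847, 0.0895, 0.0073]
eef_rot: [0.512, 0.859, -0.002, -0.001]
contact_force: [-17.4, -6.8, 38.5]
grip_width: 0.039
finger_force: 36.0
t 12.32 pos [0.3847 0.0895 0.0073] yAxisAng 28.43 zax [-0.004 -0.003 -1.   ] w 0.039 q [-0.06 -0.01  2.3  -0.    0.86 -0.55] F [-17.4  -6.8  38.5]
```

```bash
python3 -m crank '[[0,0,-2,0,1],[0,0,-2,0,0],[0,0,-2,0,0],[0,0,-2,0,0],[0,0,-2,0,0],[0,0,-2,0,0],[0,0,-60,0,0],[0,0,-120,0,0],[0,0,-180,0,0],[0,0,-230,0,0]]' 30
python3 - <<'E'
from h import *
st()
for c in("scene","top"):
    f=cam(c);cv2.imwrite(f"pics/{c}5.png",f["color"])
    for n,z in dict(spindle_top=.132,pin_top=.082,plate_hub=.044,pin_hole=0,pocket0=.008,cap_center=.02).items():
        for d in pinpoint(c,n)[:4]:
            if d["p"]>.45: print(c,n,round(d["p"],2),np.round(d["point"],1),np.round(px2w(f,d["point"],z)[:2],4))
E
```

```text
time_s: 13.58
eef_pos: [0.3844, 0.0904, 0.2373]
eef_rot: [0.513, 0.859, 0.001, 0.001]
contact_force: [0.2, -0.3, 0.3]
grip_width: 0.0854
finger_force: 0.0
t 13.57 pos [0.3844 0.0904 0.2373] yAxisAng 28.31 zax [ 0.002 -0.    -1.   ] w 0.0854 q [-0.06 -0.42  2.16 -0.    1.41 -0.55] F [ 0.2 -0.3  0.3]
scene spindle_top 0.72 [169.8 229.4] [0.4449 0.2456]
scene pin_top 0.73 [152.2 234.8] [0.4999 0.2769]
scene plate_hub 0.62 [237.2 206.2] [4.913e-01 3.000e-04]
scene pin_hole 0.61 [237.5 204.7] [ 0.5346 -0.0309]
scene pocket0 0.98 [252.  198.8] [ 0.5232 -0.0813]
scene pocket0 0.97 [257.6 221.1] [ 0.4308 -0.0344]
scene pocket0 0.94 [227.2 224.1] [0.4748 0.0496]
scene pocket0 0.67 [222.1 204.2] [0.5585 0.0133]
scene cap_center 0.81 [230.2 246.3] [0.3871 0.0978]
top spindle_top 0.91 [146.7 211. ] [0.4423 0.253 ]
top pin_top 0.69 [144.1 194.9] [0.4927 0.2745]
top plate_hub 0.88 [237.6 194.5] [ 0.4975 -0.0142]
top pin_hole 0.65 [245.3 179.5] [ 0.5495 -0.0378]
top pocket0 0.94 [258.4 190.8] [ 0.5119 -0.0811]
top pocket0 0.72 [231.9 173.8] [0.5673 0.0062]
top pocket0 0.67 [219.7 203.3] [0.4703 0.0453]
top pocket0 0.57 [247.7 216.1] [ 0.429  -0.0465]
top cap_center 0.56 [245.1 181.1] [ 0.5425 -0.0375]
```

```bash
cat >> h.py <<'E'
def rz(P,a): return np.asarray(P)@R.from_euler('z',a,degrees=True).as_matrix().T
def box(a,z0,z1): return np.array([[x,y,z] for x in(-a,a) for y in(-a,a) for z in(z0,z1)])
PL=[box(.08,0,.018),box(.018,.018,.058)]
def fitplate(fs,masks,x0,z=0,sym=True):
    from scipy.optimize import minimize
    def cost(p):
        t=0
        for f,mask in zip(fs,masks):
            im=np.zeros((384*4,512*4),np.uint8)
            for q in PL:
                h=cv2.convexHull(((proj(f,rz(q,p[2]*1000)+[p[0],p[1],z])+.5)*4-.5).astype(np.float32))
                cv2.fillConvexPoly(im,np.round(h).astype(np.int32),1)
            m=cv2.resize(im.astype(np.float32),(512,384),interpolation=cv2.INTER_AREA)
            t+=1-np.minimum(m,mask).sum()/np.maximum(m,mask).sum()
        return t
    x0=[x0[0],x0[1],x0[2]/1000]
    r=minimize(cost,x0,method="Nelder-Mead",options=dict(initial_simplex=[x0,[x0[0]+.01,x0[1],x0[2]],[x0[0],x0[1]+.01,x0[2]],[x0[0],x0[1],x0[2]+.008]],xatol=2e-4))
    return np.round([r.x[0],r.x[1],r.x[2]*1000],4),r.fun
E
python3 - <<'E'
from h import *
fs=[];ms=[];out=[]
for c in("scene","top"):
    f=cam(c);m=cut_out(c,"plate_hub")
    print(c,[(round(d["p"],2),d["pixels"].sum()) for d in m])
    mm=m[0]["pixels"].astype(float);fs.append(f);ms.append(mm)
    print(fitplate([f],[mm],[.4957,-.016,-23]))
p,_=fitplate(fs,ms,[.4957,-.016,-23]);print("both",p)
S=[.4445,.247];ya=30
for f,o in zip(fs,[((195,140),(185,210)),((175,115),(160,205))]):
    b=[]
    for r0,c0 in o:
        k=60 if c0<200 else 75
        s=400/(k*4/3)
        im=cv2.resize(f["color"][r0:r0+k,c0:c0+int(k*4/3)],(400,300),interpolation=cv2.INTER_CUBIC)
        def dot(P,col):
            for u,v in proj(f,P): 
                x,y=int((u-c0+.5)*s),int((v-r0+.5)*s)
                if 0<=x<400 and 0<=y<300: im[y,x]=col; im[y,min(x+1,399)]=col
        def ring(r,z,cx,cy): return cylr(r,z,z)+[cx,cy,0]
        dot(np.vstack([ring(.008,.05,*S),ring(.008,.12,*S),ring(.004,.132,*S)]),(0,0,255))
        dot(ring(.065,.05,*S),(255,0,0))
        P=np.array(S)+.055*np.array([np.cos(np.radians(ya)),np.sin(np.radians(ya))])
        dot(np.vstack([ring(.005,.05,*P),ring(.005,.074,*P)]),(0,160,0))
        T=lambda q:rz(q,p[2])+[p[0],p[1],0]
        dot(T(np.vstack([cylr(.024,.018,.018)+[a*.05,d*.05,0] for a in(-1,1) for d in(-1,1)])),(0,0,255))
        dot(T(cylr(.0065,.018,.018)+[.055,0,0]),(0,255,0));dot(T(cylr(.0095,.058,.058)),(0,255,255))
        e=np.linspace(-.018,.018,40);dot(T(np.vstack([[[t,s2*.018,.058],[s2*.018,t,.058]] for t in e for s2 in(-1,1)])),(255,255,0))
        b.append(im)
    out.append(np.hstack(b))
cv2.imwrite("pics/m6.png",np.vstack(out))
E
```

```text
scene [(0.57, np.int64(2013)), (0.5, np.int64(333))]
(array([ 4.99200e-01, -1.15000e-02, -2.30782e+01]), np.float64(0.035016508648108347))
top [(0.85, np.int64(2293))]
(array([ 4.94600e-01, -1.72000e-02, -2.25727e+01]), np.float64(0.060414210283487924))
both [ 4.97300e-01 -1.36000e-02 -2.28608e+01]
```

View pics/m6.png

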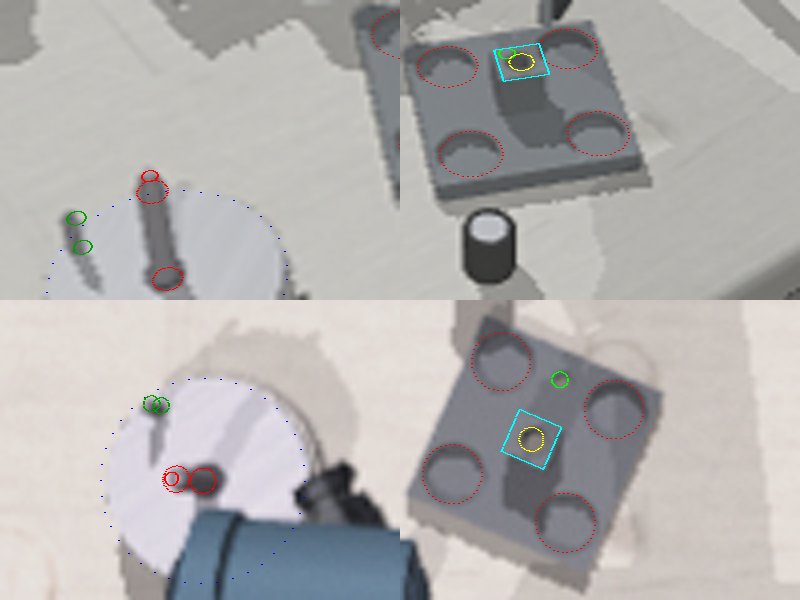

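The overlays agree. In the scene panels (top) and top-camera panels (bottom), the spindle, pin, pockets and hub outlines lie within ~1 px, and the cap stands upright on the bench. Estimates: plate (0.497, -0.014) at yaw -22.9°, mixer (0.4445, 0.247) with the pin at ~31°. Next I grip the hub.

```bash
python3 -m crank '[[-145,50,0,0.894,0],[-145,50,0,0.894,0],[-145,50,40,0.894,0],[-145,50,80,0.894,0],[-145,50,120,0.894,0],[-145,50,150,0.894,0],[-145,50,175,0.894,0],[-145,50,201,0.894,0],[-145,50,201,0.894,0]]' 80
python3 -c "
from h import *
st()"
```

```text
time_s: 15.6
eef_pos: [0.4953, -0.0131, 0.0319]
eef_rot: [0.833, 0.553, -0.002, -0.002]
contact_force: [-0.7, -0.1, 0.6]
grip_width: 0.0854
finger_force: 0.0
t 15.6 pos [ 0.4953 -0.0131  0.0319] yAxisAng -22.92 zax [-0.005  0.001 -1.   ] w 0.0854 q [-0.26  0.16  2.05  0.    0.93  0.14] F [-0.7 -0.1  0.6]
```

```bash
python3 -m crank '[[0,0,0,0,1],[0,0,0,0,1],[0,0,0,0,1],[0,0,0,0,1],[0,0,0,0,1],[0,0,0,0,1]]' 80
python3 -m crank '[[0,0,-10,0,1],[0,0,-20,0,1],[0,0,-60,0,1],[0,0,-110,0,1],[0,0,-160,0,1],[0,0,-160,0,1]]' 80
python3 - <<'E'
from h import *
st();s=sense();print(s["ft_torque"])
p=np.array(s["eef_pos"]);fs=[];ms=[]
for c in("scene","top"):
    f=cam(c);cv2.imwrite(f"pics/{c}7.png",f["color"])
    for n in("plate_hub","pocket0"):
        for d in cut_out(c,n)[:2]: print(c,n,round(d["p"],2),d["pixels"].sum(),np.round(d["point"]))
        for d in pinpoint(c,n)[:4]: print(c,n,round(d["p"],2),np.round(d["point"]),np.round(px2w(f,d["point"],p[2]+.008 if n=="plate_hub" else p[2]-.028)[:2],4))
E
```

```text
time_s: 16.35
eef_pos: [0.4989, -0.0141, 0.0356]
eef_rot: [0.833, 0.553, 0.001, 0.002]
contact_force: [0.6, -0.7, 5.4]
grip_width: 0.0337
finger_force: 81.4
time_s: 17.1
eef_pos: [0.4998, -0.0142, 0.1988]
eef_rot: [0.833, 0.553, 0.003, 0.004]
contact_force: [0.7, -0.2, -4.4]
grip_width: 0.0339
finger_force: 81.4
t 17.1 pos [ 0.4998 -0.0142  0.1988] yAxisAng -22.91 zax [ 0.01  -0.002 -1.   ] w 0.0339 q [-0.26 -0.09  1.96  0.    1.26  0.14] F [ 0.7 -0.2 -4.4]
[ 0.01199824 -0.04356123 -0.0231166 ]
scene plate_hub 0.91 1856 [232. 173.]
scene plate_hub 0.71 [234. 163.] [0.5021 0.0018]
scene plate_hub 0.4 [259. 178.] [ 0.4075 -0.0146]
scene pocket0 0.9 1850 [234. 173.]
scene pocket0 0.89 [219. 165.] [0.5594 0.0171]
scene pocket0 0.63 [253. 160.] [ 0.5211 -0.0787]
scene pocket0 0.58 [227. 184.] [0.4739 0.0473]
scene pocket0 0.48 [238. 161.] [ 0.5434 -0.0391]
top plate_hub 0.71 965 [239. 210.]
top plate_hub 0.96 [238. 193.] [ 0.4924 -0.0206]
top pocket0 0.7 939 [241. 207.]
top pocket0 0.93 [215. 200.] [0.4758 0.0468]
top pocket0 0.7 [258. 185.] [ 0.5184 -0.0786]
top pocket0 0.66 [230. 171.] [0.5599 0.0037]
top pocket0 0.65 [246. 216.] [ 0.4275 -0.0435]
```

```bash
python3 -m crank '[[0,0,-20,0,1],[40,-27,-20,-0.16,1],[80,-54,-20,-0.33,1],[120,-82,-20,-0.5,1],[160,-109,-20,-0.66,1],[200,-136,-20,-0.82,1],[222,-151,-20,-0.94,1],[222,-151,-20,-0.94,1],[222,-151,-20,-0.94,1]]' 80
cat > ov.py <<'E'
from h import *
import sys
def view(S,ya,pz,out,px,py,pyaw,vw=True):
    rows=[]
    for c,(r0,c0) in(("scene",(170,105)),("top",(150,90))):
        f=cam(c);k=100;s=4.
        im=cv2.resize(f["color"][r0:r0+150,c0:c0+100],(400,600),interpolation=cv2.INTER_CUBIC)
        def dot(P,col):
            for u,v in proj(f,P):
                x,y=int((u-c0+.5)*s),int((v-r0+.5)*s)
                if 0<=x<399 and 0<=y<600: im[y,x]=col;im[y,x+1]=col
        P=np.array(S)+.055*np.array([np.cos(np.radians(ya)),np.sin(np.radians(ya))])
        dot(cylr(.065,.05,.05)+[*S,0],(255,0,0));dot(cylr(.008,.05,.12)+[*S,0],(0,0,255));dot(cylr(.005,.05,.074)+[*P,0],(0,160,0))
        T=lambda q:rz(q,pyaw)+[px,py,pz]
        dot(T(np.vstack([cylr(.024,.018,.018)+[a*.05,d*.05,0] for a in(-1,1) for d in(-1,1)])),(0,0,255))
        dot(T(cylr(.0065,.018,.018)+[.055,0,0]),(0,255,0))
        e=np.linspace(-.08,.08,60);dot(T(np.vstack([[[t,q*.08,.018],[q*.08,t,.018]] for t in e for q in(-1,1)])),(255,255,0))
        rows.append(im)
    if vw: cv2.imwrite(out,np.hstack(rows))
E
python3 - <<'E'
from ov import *
st();s=sense();p=np.array(s["eef_pos"]);zb=p[2]-.036
view([.4445,.247],31,zb,"pics/m8.png",p[0],p[1],31)
for c in("scene","top"):
    f=cam(c)
    for n,z in dict(plate_hub=zb+.044,pocket0=zb+.008,pin_hole=zb,spindle_top=.132,pin_top=.082).items():
        for d in pinpoint(c,n)[:4]:
            if d["p"]>.4: print(c,n,round(d["p"],2),np.round(d["point"]),np.round(px2w(f,d["point"],z)[:2],4))
E
```

```text
time_s: 18.73
eef_pos: [0.4445, 0.2493, 0.2134]
eef_rot: [0.493, 0.87, -0.0, -0.0]
contact_force: [0.1, -0.1, -4.3]
grip_width: 0.0338
finger_force: 81.3
t 18.73 pos [0.4445 0.2493 0.2134] yAxisAng 30.88 zax [-0.    -0.001 -1.   ] w 0.0338 q [ 0.29 -0.08  1.92 -0.    1.3  -0.25] F [ 0.1 -0.1 -4.3]
scene pocket0 0.77 [161. 197.] [0.5126 0.2291]
scene pocket0 0.64 [194. 206.] [0.4341 0.1751]
scene pocket0 0.62 [137. 224.] [0.4586 0.3205]
scene pocket0 0.62 [176. 236.] [0.3706 0.2619]
scene pin_hole 0.96 [148. 212.] [0.4898 0.2781]
scene pin_top 0.66 [154. 237.] [0.4912 0.2772]
top plate_hub 0.56 [140. 208.] [0.4491 0.2481]
top pocket0 0.98 [137. 235.] [0.3728 0.2654]
top pocket0 0.74 [171. 218.] [0.421  0.1703]
top pocket0 0.58 [152. 189.] [0.5034 0.2255]
top pin_hole 0.95 [133. 195.] [0.4887 0.2813]
```

View pics/m8.png

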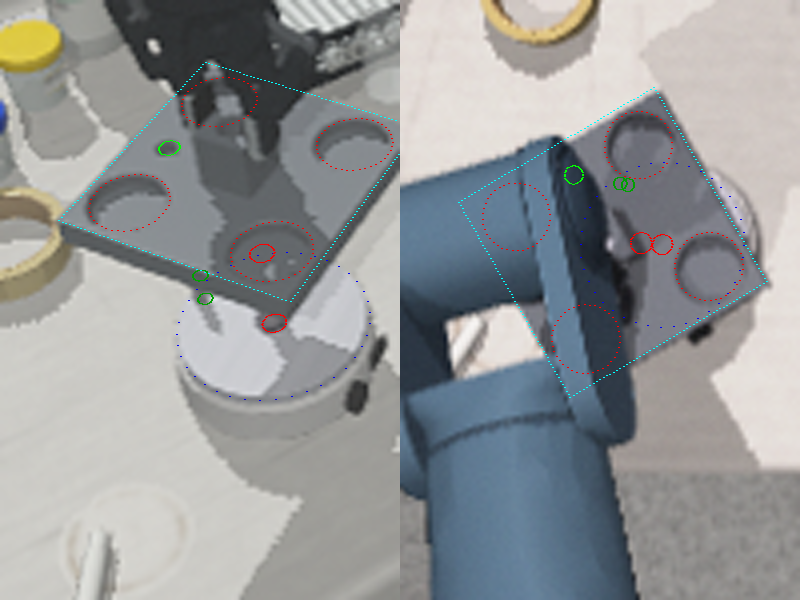

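The overlay at the TCP matches the held plate within ~1 px in both views. The pin hole is at crop (168,148) and the mixer rings line up too. A small correction, then descend in steps watching the force.

```bash
python3 -m crank '[[-3,1,0,0,1],[-3,1,20,0,1],[-3,1,38,0,1],[-3,1,44,0,1],[-3,1,48,0,1],[-3,1,52,0,1],[-3,1,52,0,1]]' 80;python3 -c "
from h import *
st()"; python3 -m crank '[[0,0,4,0,1],[0,0,8,0,1],[0,0,12,0,1],[0,0,12,0,1]]' 80
```

```text
time_s: 20.3
eef_pos: [0.4469, 0.2477, 0.1617]
eef_rot: [0.493, 0.87, 0.0, 0.0]
contact_force: [0.4, -0.1, -3.9]
grip_width: 0.0341
finger_force: 81.2
t 20.3 pos [0.4469 0.2477 0.1617] yAxisAng 30.94 zax [ 0. -0. -1.] w 0.0341 q [ 0.28 -0.02  1.96 -0.    1.2  -0.26] F [ 0.4 -0.1 -3.9]
time_s: 20.8
eef_pos: [0.4472, 0.2473, 0.1494]
eef_rot: [0.493, 0.87, -0.0, 0.001]
contact_force: [2.9, -2.8, -4.7]
grip_width: 0.0343
finger_force: 81.2
```

The bore is on the spindle with ~4 N of side force; nudging with it and continuing.

```bash
python3 -m crank '[[-1,0,0,0,1],[-1,0,8,0,1],[-1,0,16,0,1],[-1,0,24,0,1],[-1,0,24,0,1]]' 80;python3 -c "
from h import *
st();print(sense()['ft_torque'])"
```

```text
time_s: 21.42
eef_pos: [0.4467, 0.2465, 0.1244]
eef_rot: [0.493, 0.87, -0.001, -0.001]
contact_force: [1.3, -2.0, -4.4]
grip_width: 0.0343
finger_force: 81.2
t 21.43 pos [0.4467 0.2465 0.1244] yAxisAng 30.94 zax [-0.002 -0.001 -1.   ] w 0.0343 q [ 0.28  0.03  1.99 -0.    1.12 -0.26] F [ 1.3 -2.  -4.4]
[-0.34181458 -0.18252943  0.05181022]
```

```bash
python3 -m crank '[[-0.7,0,0,-0.01,1],[-0.7,0,4,-0.01,1],[-0.7,0,8,-0.01,1],[-0.7,0,8,-0.01,1]]' 80;python3 -c "
from h import *
st();print(sense()['ft_torque'])";python3 -m crank '[[0,0,3,0,1],[0,0,6,0,1],[0,0,6,0,1]]' 80;python3 -c "
from h import *
st();print(sense()['ft_torque'])"
```

```text
time_s: 21.92
eef_pos: [0.4475, 0.2462, 0.1172]
eef_rot: [0.489, 0.873, -0.0, -0.0]
contact_force: [-0.4, 0.4, -3.6]
grip_width: 0.0339
finger_force: 81.3
t 21.93 pos [0.4475 0.2462 0.1172] yAxisAng 31.51 zax [-0.001  0.    -1.   ] w 0.0339 q [ 0.28  0.05  1.99  0.    1.11 -0.27] F [-0.4  0.4 -3.6]
[-0.03013825  0.02976243  0.01487417]
time_s: 22.3
eef_pos: [0.4476, 0.2464, 0.1114]
eef_rot: [0.489, 0.873, 0.0, -0.0]
contact_force: [0.4, 1.0, -4.1]
grip_width: 0.034
finger_force: 81.3
t 22.3 pos [0.4476 0.2464 0.1114] yAxisAng 31.51 zax [-0.  0. -1.] w 0.034 q [ 0.28  0.06  1.99  0.    1.1  -0.27] F [ 0.4  1.  -4.1]
[0.23810212 0.10058166 0.08470771]
```

```bash
python3 -m crank '[[0,0,4,0,1],[0,0,8,0,1],[0,0,8,0,1]]' 80;python3 -c "
from h import *
st();print(sense()['ft_torque'])"
```

```text
time_s: 22.68
eef_pos: [0.4476, 0.2466, 0.1038]
eef_rot: [0.488, 0.873, 0.0, -0.0]
contact_force: [-3.4, 2.5, 1.9]
grip_width: 0.0339
finger_force: 82.0
t 22.68 pos [0.4476 0.2466 0.1038] yAxisAng 31.56 zax [-0.     0.001 -1.   ] w 0.0339 q [ 0.28  0.07  1.99  0.    1.08 -0.27] F [-3.4  2.5  1.9]
[0.53859012 0.76073651 0.41878824]
```

```bash
python3 -m crank '[[0,0,0,-0.02,1],[0,0,0,-0.02,1]]' 80;python3 -c "
from h import *
st();print(sense()['ft_torque'])";python3 -m crank '[[0,0,3,0,1],[0,0,6,0,1],[0,0,6,0,1]]' 80;python3 -c "
from h import *
st();print(sense()['ft_torque'])"
```

```text
time_s: 22.92
eef_pos: [0.4477, 0.2461, 0.1033]
eef_rot: [0.48, 0.877, -0.0, 0.0]
contact_force: [-1.6, 1.4, -2.2]
grip_width: 0.0341
finger_force: 81.5
t 22.93 pos [0.4477 0.2461 0.1033] yAxisAng 32.66 zax [ 0. -0. -1.] w 0.0341 q [ 0.28  0.07  2.   -0.    1.08 -0.29] F [-1.6  1.4 -2.2]
[0.27706948 0.1904015  0.11791843]
time_s: 23.3
eef_pos: [0.4476, 0.2461, 0.0971]
eef_rot: [0.48, 0.877, -0.0, -0.0]
contact_force: [-0.3, 0.3, -4.9]
grip_width: 0.0339
finger_force: 81.2
t 23.3 pos [0.4476 0.2461 0.0971] yAxisAng 32.65 zax [-0.  0. -1.] w 0.0339 q [ 0.28  0.08  2.    0.    1.07 -0.29] F [-0.3  0.3 -4.9]
[0.30364814 0.21260619 0.11672938]
```

Rotation fixed it. Down to the turntable.

```bash
python3 -m crank '[[0,0,4,-0.005,1],[0,0,8,-0.005,1],[0,0,8,-0.005,1]]' 80; python3 -m crank '[[0,0,3,0,1],[0,0,5,0,1],[0,0,5,0,1]]' 80;python3 -c "
from h import *
st();print(sense()['ft_torque'])"
```

```text
time_s: 23.68
eef_pos: [0.4476, 0.2461, 0.0891]
eef_rot: [0.478, 0.879, -0.0, -0.0]
contact_force: [-0.7, 0.1, -3.9]
grip_width: 0.0338
finger_force: 81.3
time_s: 24.05
eef_pos: [0.4477, 0.2461, 0.0858]
eef_rot: [0.477, 0.879, -0.001, -0.0]
contact_force: [-6.4, -2.2, 6.5]
grip_width: 0.0341
finger_force: 82.7
t 24.05 pos [0.4477 0.2461 0.0858] yAxisAng 32.96 zax [-0.001 -0.001 -1.   ] w 0.0341 q [ 0.28  0.1   2.   -0.    1.04 -0.29] F [-6.4 -2.2  6.5]
[-0.3138615   1.03656005  0.0143943 ]
```

Contact at exactly the expected height, so the plate is home. Releasing and going to the cap.

```bash
python3 -m crank '[[0,0,0,0,0],[0,0,0,0,0],[0,0,0,0,0],[0,0,0,0,0],[0,0,0,0,0],[0,0,-40,0,0],[0,0,-80,0,0],[0,0,-120,0,0],[-48,-69,-140,0,0],[-60,-90,-160,0,0]]' 30
python3 - <<'E'
from h import *
st()
fs=[]
for c in("scene","top"):
    f=cam(c);cv2.imwrite(f"pics/{c}9.png",f["color"])
    m=[d for d in cut_out(c,"plate_hub")]
    print(c,[(round(d["p"],2),d["pixels"].sum(),np.round(d["point"])) for d in m])
    if m: print(fitplate([f],[m[0]["pixels"].astype(float)],[.4477,.2461,33],.05))
    for d in pinpoint(c,"cap_center")[:3]:print("cap",round(d["p"],2),np.round(d["point"]),px2w(f,d["point"],.02)[:2])
    for d in cut_out(c,"cap_center")[:2]:
        print(np.round(d["point"]),fit(f,d["pixels"].astype(float),M["cap"],list(px2w(f,d["point"],.02)[:2]),.02))
    for d in pinpoint(c,"pocket0")[:4]:print("pk",round(d["p"],2),np.round(d["point"]),px2w(f,d["point"],.058)[:2])
E
```

```text
time_s: 25.3
eef_pos: [0.4037, 0.1458, 0.2447]
eef_rot: [0.477, 0.879, -0.0, -0.0]
contact_force: [0.7, 0.1, 0.2]
grip_width: 0.0853
finger_force: 0.0
t 25.3 pos [0.4037 0.1458 0.2447] yAxisAng 33.0 zax [-0.001 -0.    -1.   ] w 0.0853 q [ 0.08 -0.32  2.07 -0.    1.4  -0.49] F [0.7 0.1 0.2]
scene [(0.92, np.int64(2926), array([169., 253.]))]
(array([ 0.4485,  0.249 , 33.1243]), np.float64(0.051888421608662916))
cap 0.67 [228. 247.] [0.38869531 0.10258393]
[230. 247.] (array([0.38511752, 0.09468628]), np.float64(0.9221168247628557))
[173. 250.] (array([0.43167424, 0.27336629]), np.float64(0.09304902825948647))
pk 0.96 [145. 258.] [0.45791766 0.32112723]
pk 0.85 [179. 267.] [0.37881798 0.26430516]
pk 0.77 [197. 240.] [0.43418294 0.17723393]
top [(0.69, np.int64(1284), array([156., 198.]))]
(array([ 0.4484,  0.2457, 32.8046]), np.float64(0.5373567186852645))
cap 0.72 [207. 231.] [0.38088015 0.08355435]
[362. 203.] (array([ 0.47579779, -0.40540414]), np.float64(0.5779111644657863))
pk 0.87 [158. 194.] [0.49734303 0.23633603]
pk 0.83 [176. 217.] [0.42392556 0.17793228]
pk 0.59 [134. 206.] [0.46030504 0.3118302 ]
```

```bash
python3 -m crank '[[-35,-46,40,0,0],[-35,-46,90,0,0],[-35,-46,140,0,0],[-35,-46,190,0,0],[-35,-46,215,0,0],[-35,-46,232,0,0],[-35,-46,232,0,0]]' 30; python3 -m crank '[[0,0,0,0,1],[0,0,0,0,1],[0,0,0,0,1],[0,0,0,0,1],[0,0,0,0,1],[0,0,0,0,1]]' 40; python3 -m crank '[[0,0,-40,0,1],[0,0,-100,0,1],[0,0,-160,0,1],[0,0,-180,0,1],[0,0,-180,0,1]]' 40
python3 - <<'E'
from h import *
st()
c="scene";f=cam(c);z=sense()["eef_pos"][2]
for d in cut_out(c,"cap_center")[:2]:
  for dz in(.006,.011,.016): print(dz,round(d["p"],2),np.round(d["point"]),fit(f,d["pixels"].astype(float),M["cap"],[.385,.091],z+dz))
E
```

```text
time_s: 26.68
eef_pos: [0.3838, 0.0929, 0.0112]
eef_rot: [0.477, 0.879, -0.001, -0.002]
contact_force: [0.0, -0.2, -0.5]
grip_width: 0.0852
finger_force: 0.0
time_s: 27.42
eef_pos: [0.3859, 0.0925, 0.0137]
eef_rot: [0.478, 0.879, 0.0, 0.001]
contact_force: [-2.8, 0.4, 5.0]
grip_width: 0.0385
finger_force: 39.7
time_s: 28.05
eef_pos: [0.3864, 0.0925, 0.1947]
eef_rot: [0.478, 0.879, 0.001, 0.002]
contact_force: [-0.0, 0.7, -0.7]
grip_width: 0.0382
finger_force: 40.7
t 28.05 pos [0.3864 0.0925 0.1947] yAxisAng 32.95 zax [ 0.005 -0.    -1.   ] w 0.0382 q [-0.05 -0.38  2.2   0.    1.31 -0.63] F [-0.   0.7 -0.7]
0.006 0.64 [230. 202.] (array([0.38873566, 0.09347369]), np.float64(0.720112517580872))
0.011 0.64 [230. 202.] (array([0.38623145, 0.09719727]), np.float64(0.710688082490581))
0.016 0.64 [230. 202.] (array([0.38262012, 0.09788086]), np.float64(0.701764705882353))
0.006 0.48 [201. 182.] (array([0.385, 0.091]), np.float64(0.0))
0.011 0.48 [201. 182.] (array([0.385, 0.091]), np.float64(0.0))
0.016 0.48 [201. 182.] (array([0.385, 0.091]), np.float64(0.0))
```

```bash
python3 -m crank '[[35,45,0,0,1],[70,95,0,0,1],[95,135,0,0,1],[95,135,0,0,1],[95,135,25,0,1],[95,135,40,0,1],[95,135,47,0,1],[95,135,53,0,1],[95,135,53,0,1]]' 40; python3 -c "
from h import *
st();print(sense()['ft_torque'])"
```

```text
time_s: 29.28
eef_pos: [0.4469, 0.2455, 0.1397]
eef_rot: [0.478, 0.879, -0.0, -0.0]
contact_force: [-0.1, -0.5, -0.3]
grip_width: 0.0386
finger_force: 40.9
t 29.27 pos [0.4469 0.2455 0.1397] yAxisAng 32.93 zax [-0. -0. -1.] w 0.0386 q [ 0.28  0.01  1.98  0.    1.15 -0.3 ] F [-0.1 -0.5 -0.3]
[ 0.00499431 -0.03463322  0.05957398]
```

```bash
python3 -m crank '[[0,1,5,0,1],[0,1,10,0,1],[0,1,14,0,1],[0,1,14,0,1]]' 40; python3 -m crank '[[0,0,2,0,1],[0,0,5,0,1],[0,0,5,0,1]]' 40; python3 -c "
from h import *
st();print(sense()['ft_torque'])"
```

```text
time_s: 29.78
eef_pos: [0.4474, 0.2459, 0.125]
eef_rot: [0.478, 0.879, -0.0, -0.0]
contact_force: [0.2, -2.2, -2.7]
grip_width: 0.0385
finger_force: 40.8
time_s: 30.15
eef_pos: [0.448, 0.2458, 0.1218]
eef_rot: [0.477, 0.879, -0.001, 0.0]
contact_force: [-4.4, -7.2, 8.7]
grip_width: 0.0382
finger_force: 41.8
t 30.15 pos [0.448  0.2458 0.1218] yAxisAng 32.97 zax [-0.    -0.001 -1.   ] w 0.0382 q [ 0.28  0.04  1.99 -0.    1.12 -0.29] F [-4.4 -7.2  8.7]
[-1.08616192  0.82723741 -0.02747221]
```

The cap reached the hub at the expected height. Releasing, backing off and measuring the cylinders.

```bash
python3 -m crank '[[0,0,0,0,0],[0,0,0,0,0],[0,0,0,0,0],[0,0,0,0,0],[0,0,0,0,0],[0,0,-50,0,0],[0,0,-110,0,0],[0,0,-160,0,0],[-50,-40,-170,0,0],[-80,-60,-170,0,0]]' 40
python3 - <<'E'
from h import *
st();out=[]
for c in("scene","top"):
    f=cam(c)
    for d in cut_out(c,"cap_center")[:1]: print("cap",round(d["p"],2),np.round(d["point"]),fit(f,d["pixels"].astype(float),M["cap"],[.4477,.246],.128))
    for d in cut_out(c,"cyl0_center"):
        print(c,round(d["p"],2),np.round(d["point"]),d["pixels"].sum(),fit(f,d["pixels"].astype(float),M["cyl"],list(px2w(f,d["point"],.08)[:2]),.08))
    for d in pinpoint(c,"cyl0_center"): print("pp",round(d["p"],2),np.round(d["point"]),px2w(f,d["point"],.08)[:2])
    a=f["color"][140:290,105:205] if c=="scene" else None
    if c=="scene":
        out=[cv2.resize(f["color"][205:305,110:210],(400,400),interpolation=cv2.INTER_CUBIC),cv2.resize(f["color"][110:210,290:390],(400,400),interpolation=cv2.INTER_CUBIC)]
cv2.imwrite("pics/m10.png",np.hstack(out))
E
```

```text
time_s: 31.4
eef_pos: [0.4412, 0.1453, 0.2925]
eef_rot: [0.477, 0.879, 0.001, 0.002]
contact_force: [0.3, 0.8, -0.8]
grip_width: 0.0855
finger_force: 0.0
t 31.4 pos [0.4412 0.1453 0.2925] yAxisAng 32.97 zax [ 0.004  0.    -1.   ] w 0.0855 q [ 0.07 -0.26  1.94 -0.    1.46 -0.5 ] F [ 0.3  0.8 -0.8]
cap 0.58 [167. 228.] (array([0.45100841, 0.24898199]), np.float64(0.8606573906029441))
scene 0.57 [297. 162.] 416 (array([ 0.5233629 , -0.26740949]), np.float64(0.9022996515679442))
pp 0.74 [298. 164.] [ 0.51245841 -0.26296739]
top 0.6 [319. 188.] 183 (array([ 0.51891514, -0.27076047]), np.float64(0.7810413885180241))
pp 0.52 [316. 185.] [ 0.52522263 -0.2604625 ]
pp 0.43 [360. 154.] [ 0.62427588 -0.3962723 ]
```

View pics/m10.png

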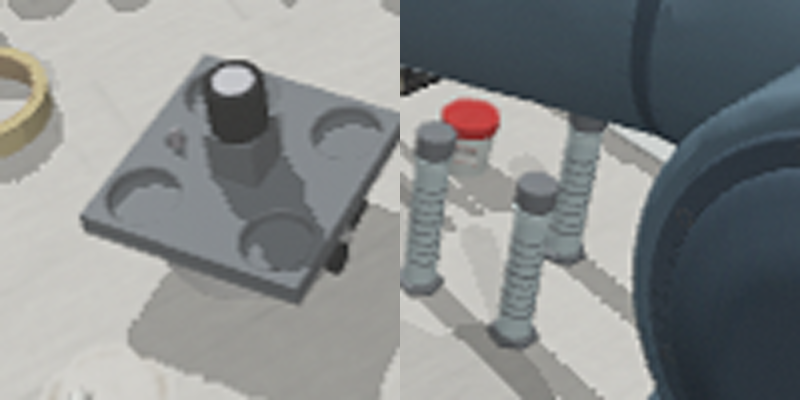

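The plate is flush, the cap sits on the hub, and the pin shows through its hole at crop (175,142). Three cylinders stand at right: full-frame feet ~(296,181), (318,193) and (331,171).

Run:
```python
from h import *
fs=cam("scene");ft=cam("top")
for n,s,t,b in(("A",(423,286),(536,238),(514,247)),("B",(514,332),(551,324),(528,324)),("C",(568,250),(650,276),(617,281))):
    print(n,np.round(px2w(fs,(290+(s[0]-400)/4-.4,110+s[1]/4-.4),.006)[:2],4),np.round(px2w(ft,(110+t[0]/2.5-.3,90+t[1]/2.5-.3),.16)[:2],4),np.round(px2w(ft,(110+b[0]/2.5-.3,90+b[1]/2.5-.3),.006)[:2],4))
# pockets
S=np.array([.4477,.2461]);
for i,(a,b) in enumerate(((1,1),(1,-1),(-1,1),(-1,-1))): print("pocket",i,np.round(S+rz([.05*a,.05*b,0],33)[:2],4))
st()
```

```text
A [ 0.5107 -0.2608] [ 0.5208 -0.2709] [ 0.5205 -0.268 ]
B [ 0.4203 -0.2838] [ 0.4205 -0.2879] [ 0.4196 -0.286 ]
C [ 0.4732 -0.4018] [ 0.477  -0.4043] [ 0.4765 -0.4035]
pocket 0 [0.4624 0.3153]
pocket 1 [0.5169 0.2314]
pocket 2 [0.3785 0.2608]
pocket 3 [0.433  0.1769]
t 31.9 pos [0.4408 0.1471 0.2905] yAxisAng 33.02 zax [-0.001  0.    -1.   ] w 0.0854 q [ 0.08 -0.26  1.94  0.    1.46 -0.5 ] F [ 0.6 -0.1  0.1]
```

```bash
python3 -m crank '[[-392,-160,0,0.785,0],[-392,-160,0,0.785,0],[-392,-160,0,0.785,0],[-392,-160,0,0.785,0],[-392,-160,0,0.785,0],[-392,-160,0,0.785,0],[-392,-160,0,0.785,0],[-392,-160,0,0.785,0],[-392,-160,0,0.785,0]]' 30
python3 - <<'E'
from h import *
st()
c="scene";f=cam(c)
for d in cut_out(c,"cyl0_center"):
    print(c,round(d["p"],2),np.round(d["point"]),d["pixels"].sum(),fit(f,d["pixels"].astype(float),M["cyl"],list(px2w(f,d["point"],.08)[:2]),.08))
E
```

```text
time_s: 33.02
eef_pos: [0.5199, -0.2688, 0.2903]
eef_rot: [0.777, 0.629, 0.0, -0.001]
contact_force: [0.3, 0.5, -0.1]
grip_width: 0.0857
finger_force: 0.0
t 33.02 pos [ 0.5199 -0.2688  0.2903] yAxisAng -12.0 zax [-0.001  0.001 -1.   ] w 0.0857 q [-0.67  0.05  1.66  0.    1.44 -0.46] F [ 0.3  0.5 -0.1]
scene 0.57 [295. 164.] 285 (array([ 0.52394404, -0.27157379]), np.float64(0.6616792562463684))
```

```bash
python3 -m crank '[[0,0,60,0,0],[0,0,110,0,0],[0,0,150,0,0],[0,0,182,0,0],[0,0,182,0,0.3],[0,0,182,0,0.5],[0,0,182,0,0.55],[0,0,182,0,0.58]]' 30;python3 -m crank '[[0,0,0,0,0.6],[0,0,0,0,0.62],[0,0,0,0,0.64],[0,0,0,0,0.66],[0,0,0,0,0.68],[0,0,0,0,1],[0,0,0,0,1]]' 30
python3 -c "
from h import *
st();print(sense()['ft_torque'])"
```

```text
time_s: 34.12
eef_pos: [0.5206, -0.2701, 0.1103]
eef_rot: [0.777, 0.629, 0.0, 0.001]
contact_force: [-0.4, -0.6, -0.4]
grip_width: 0.0358
finger_force: 0.2
time_s: 35.0
eef_pos: [0.5204, -0.2701, 0.1096]
eef_rot: [0.777, 0.629, 0.0, 0.001]
contact_force: [1.5, -0.1, 5.8]
grip_width: 0.0328
finger_force: 29.7
t 35.0 pos [ 0.5204 -0.2701  0.1096] yAxisAng -12.03 zax [ 0.002 -0.001 -1.   ] w 0.0328 q [-0.67  0.23  1.8   0.    1.11 -0.46] F [ 1.5 -0.1  5.8]
[-0.04719297 -0.1411039  -0.02860931]
```

The width (≈33 mm true) says the pads are catching the stopper's lower edge. I'll regrip a bit higher so the full stopper height is clamped.

```bash
python3 -m crank '[[0,0,0,0,0.6],[0,0,0,0,0.5],[0,0,0,0,0.5],[0,0,-10,0,0.5],[0,0,-20,0,0.5],[0,0,-20,0,0.58],[0,0,-20,0,0.6],[0,0,-20,0,0.62],[0,0,-20,0,0.65],[0,0,-20,0,1]]' 30;python3 -m crank '[[0,0,0,0,1],[0,0,0,0,1]]' 40
python3 -m crank '[[0,0,-5,0,1],[0,0,-15,0,1],[0,0,-50,0,1],[0,0,-100,0,1],[0,0,-150,0,1],[0,0,-180,0,1],[0,0,-180,0,1],[0,0,-180,0,1]]' 40
python3 - <<'E'
from h import *
st();print(sense()['ft_torque']);z=sense()["eef_pos"][2]
for c in("scene","top"):
    f=cam(c);cv2.imwrite(f"pics/{c}11.png",f["color"])
    for d in cut_out(c,"cyl0_center"):
        print(c,round(d["p"],2),np.round(d["point"]),d["pixels"].sum(),fit(f,d["pixels"].astype(float),M["cyl"],[.52,-.27],z-.048))
f=cam("scene")
cv2.imwrite("pics/m12.png",cv2.resize(f["color"][60:210,250:400],(600,600),interpolation=cv2.INTER_CUBIC))
E
```

```text
time_s: 36.25
eef_pos: [0.5204, -0.27, 0.1294]
eef_rot: [0.777, 0.629, 0.0, 0.001]
contact_force: [2.3, -0.3, 5.6]
grip_width: 0.0326
finger_force: 29.4
time_s: 36.5
eef_pos: [0.5204, -0.27, 0.1295]
eef_rot: [0.777, 0.629, 0.0, 0.001]
contact_force: [1.5, -0.7, 5.8]
grip_width: 0.0328
finger_force: 39.2
time_s: 37.5
eef_pos: [0.519, -0.2689, 0.3065]
eef_rot: [0.777, 0.629, -0.0, -0.002]
contact_force: [-0.4, 1.3, -1.6]
grip_width: 0.0329
finger_force: 40.2
t 37.5 pos [ 0.519  -0.2689  0.3065] yAxisAng -12.03 zax [-0.003  0.002 -1.   ] w 0.0329 q [-0.67  0.04  1.64 -0.    1.47 -0.46] F [-0.4  1.3 -1.6]
[0.02926848 0.02140568 0.01667854]
scene 0.8 [302. 118.] 272 (array([ 0.52453479, -0.26982166]), np.float64(0.5006907667510937))
top 0.36 [325. 188.] 66 (array([ 0.5025625, -0.24125  ]), np.float64(0.21243210621605313))
```

View pics/m12.png

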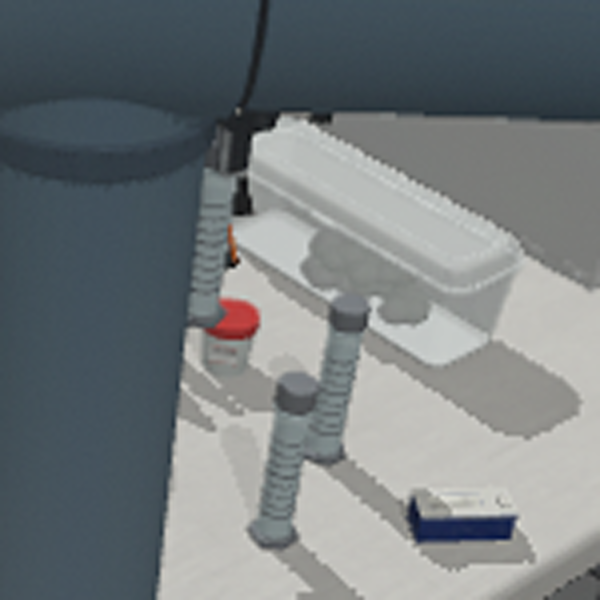

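Cylinder A hangs upright from its stopper (crop (212,230)); the others, the cup and the slide box are undisturbed. Carrying it to pocket 0.

```bash
python3 -m crank '[[20,-6,-12,0,1],[65,-20,-22,0,1],[120,-38,-22,0,1],[175,-56,-22,0,1],[230,-73,-22,0,1],[285,-90,-22,0,1],[340,-108,-22,0,1],[395,-125,-22,0,1],[450,-142,-22,0,1],[500,-158,-22,0,1]]' 40
python3 -m crank '[[30,-10,0,0,1],[50,-16,0,0,1],[60,-19,0,0,1],[60,-19,0,0,1],[60,-19,0,0,1]]' 40
python3 -c "
from h import *
st()
print('to pocket',np.round(tool(np.array([.4624,.3153,.1975])-sense()['eef_pos']),1))"
```

```text
time_s: 39.0
eef_pos: [0.4682, 0.2551, 0.3317]
eef_rot: [0.777, 0.63, 0.001, 0.0]
contact_force: [0.9, 0.4, -1.7]
grip_width: 0.0327
finger_force: 40.1
time_s: 39.62
eef_pos: [0.4637, 0.3142, 0.3307]
eef_rot: [0.778, 0.629, -0.0, 0.0]
contact_force: [0.0, 0.0, -0.9]
grip_width: 0.0324
finger_force: 40.1
t 39.62 pos [0.4637 0.3142 0.3307] yAxisAng -12.1 zax [ 0. -0. -1.] w 0.0324 q [ 0.39 -0.04  1.67 -0.    1.51  0.6 ] F [ 0.   0.  -0.9]
to pocket [  0.8  -1.5 133.2]
```

```bash
python3 -m crank '[[1,-1.5,30,0,1],[1,-1.5,70,0,1],[1,-1.5,105,0,1],[1,-1.5,124,0,1],[1,-1.5,124,0,1],[1,-1.5,124,0,1]]' 40
cat > fitc.py <<'E'
from h import *
def look(zc,g,pk):
    for c in("scene","top"):
        f=cam(c)
        for d in cut_out(c,"cyl0_center"):
            x,s=fit(f,d["pixels"].astype(float),M["cyl"],g,zc)
            if s>.3: print(c,round(d["p"],2),d["pixels"].sum(),np.round(x,4),round(s,2))
        for d in pinpoint(c,"cyl0_center"):print(c,"pp",round(d["p"],2),np.round(px2w(f,d["point"],zc)[:2],4))
        m=cut_out(c,"plate_hub")
        if m and m[0]["p"]>.4:print(c,"plate",fitplate([f],[m[0]["pixels"].astype(float)],[.4477,.2461,33],.05))
E
python3 - <<'E'
from fitc import *
st();p=sense()["eef_pos"];look(p[2]-.0495,list(p[:2]),0)
E
```

```text
time_s: 40.38
eef_pos: [0.4633, 0.3166, 0.2086]
eef_rot: [0.777, 0.629, 0.001, 0.0]
contact_force: [-0.0, -0.2, -0.8]
grip_width: 0.0325
finger_force: 40.1
t 40.38 pos [0.4633 0.3166 0.2086] yAxisAng -12.05 zax [ 0.003  0.001 -1.   ] w 0.0325 q [ 0.4   0.05  1.8  -0.    1.28  0.61] F [-0.  -0.2 -0.8]
scene 0.61 544 [0.4627 0.3181] 0.69
scene pp 0.65 [0.46   0.3191]
scene pp 0.18 [ 0.3445 -0.2055]
scene plate (array([ 0.4477,  0.2484, 32.4602]), np.float64(0.18003525335818626))
top 0.8 259 [0.4608 0.3119] 0.71
top pp 0.47 [0.4579 0.3185]
top plate (array([ 0.4432,  0.2437, 32.8748]), np.float64(0.1496951289136541))
```

```bash
python3 -m crank '[[-0.5,0,4,0,1],[-0.5,0,8,0,1],[-0.5,0,12,0,1],[-0.5,0,12,0,1]]' 40
python3 -c "
from h import *
st();print(sense()['ft_torque'])"
python3 -m crank '[[0,0,2,0,1],[0,0,4,0,1],[0,0,4,0,1]]' 40
python3 -c "
from h import *
st();print(sense()['ft_torque'])"
```

```text
time_s: 41.28
eef_pos: [0.4617, 0.3157, 0.194]
eef_rot: [0.777, 0.629, -0.001, -0.0]
contact_force: [0.8, -0.8, -0.5]
grip_width: 0.0328
finger_force: 40.1
t 41.27 pos [0.4617 0.3157 0.194 ] yAxisAng -12.04 zax [-0.001 -0.    -1.   ] w 0.0328 q [0.4  0.06 1.82 0.   1.26 0.61] F [ 0.8 -0.8 -0.5]
[-0.03321248  0.03079309  0.00480511]
time_s: 41.65
eef_pos: [0.462, 0.3158, 0.1905]
eef_rot: [0.777, 0.629, -0.0, -0.0]
contact_force: [0.2, -0.0, -2.0]
grip_width: 0.0327
finger_force: 40.1
t 41.65 pos [0.462  0.3158 0.1905] yAxisAng -12.03 zax [-0. -0. -1.] w 0.0327 q [ 0.4   0.07  1.82 -0.    1.25  0.61] F [ 0.2 -0.  -2. ]
[-0.00936295 -0.00992487 -0.00084753]
```

Already 7 mm below the rim without contact. Going to the floor.

```bash
python3 -m crank '[[0,0,2,0,1],[0,0,4,0,1],[0,0,4,0,1]]' 40
python3 -m crank '[[0,0,1.5,0,1],[0,0,1.5,0,1]]' 40
python3 -c "
from h import *
st();print(sense()['ft_torque'])"
```

```text
time_s: 42.02
eef_pos: [0.4624, 0.316, 0.1874]
eef_rot: [0.777, 0.629, 0.0, 0.0]
contact_force: [0.3, 0.6, 3.3]
grip_width: 0.0323
finger_force: 40.4
time_s: 42.28
eef_pos: [0.4629, 0.3164, 0.1873]
eef_rot: [0.777, 0.629, 0.001, 0.0]
contact_force: [-0.6, -0.8, 8.4]
grip_width: 0.0326
finger_force: 40.8
t 42.27 pos [0.4629 0.3164 0.1873] yAxisAng -12.03 zax [ 0.002  0.001 -1.   ] w 0.0326 q [0.4  0.07 1.82 0.   1.25 0.61] F [-0.6 -0.8  8.4]
[-0.05559052  0.61959476  0.0043416 ]
```

```bash
python3 -m crank '[[0,0,0,0,0.6],[0,0,0,0,0.5],[0,0,0,0,0.4],[0,0,0,0,0.3],[0,0,0,0,0.3],[0,0,-20,0,0.3],[0,0,-60,0,0.2],[0,0,-100,0,0],[-50,7,-110,0,0],[-110,15,-110,0,0]]' 40
python3 -m crank '[[-60,9,0,0,0],[-120,17,0,0,0],[-180,26,0,0,0],[-240,34,0,0,0],[-300,43,0,0,0],[-360,51,0,0,0],[-420,59,0,0,0],[-470,67,0,0,0],[-488,69,0,0,0],[-488,69,0,0,0]]' 40
python3 - <<'E'
from h import *
st()
for c in("scene","top"):
    f=cam(c)
    for d in cut_out(c,"cyl0_center"):
        g=list(px2w(f,d["point"],.08)[:2]);x,s=fit(f,d["pixels"].astype(float),M["cyl"],g,.08)
        x2,s2=fit(f,d["pixels"].astype(float),M["cyl"],[.4624,.3153],.138)
        print(c,round(d["p"],2),d["pixels"].sum(),np.round(x,4),round(s,2),np.round(x2,4),round(s2,2))
E
```

```text
time_s: 43.52
eef_pos: [0.4545, 0.2046, 0.2986]
eef_rot: [0.777, 0.63, 0.002, 0.001]
contact_force: [0.6, -0.5, 0.5]
grip_width: 0.0855
finger_force: 0.0
time_s: 44.78
eef_pos: [0.4196, -0.2869, 0.296]
eef_rot: [0.778, 0.629, 0.0, 0.0]
contact_force: [-0.1, 0.5, -1.0]
grip_width: 0.0854
finger_force: 0.0
t 44.77 pos [ 0.4196 -0.2869  0.296 ] yAxisAng -12.11 zax [ 0.001 -0.    -1.   ] w 0.0854 q [-0.82 -0.15  1.83  0.    1.46 -0.61] F [-0.1  0.5 -1. ]
scene 0.93 664 [0.5174 0.3021] 0.9 [0.4657 0.316 ] 0.89
top 0.79 246 [0.4633 0.3318] 0.81 [0.4602 0.3124] 0.75
```

```bash
python3 -m crank '[[0,0,60,0,0],[0,0,110,0,0],[0,0,150,0,0],[0,0,167,0,0.2],[0,0,167,0,0.45],[0,0,167,0,0.55],[0,0,167,0,0.58],[0,0,167,0,0.6],[0,0,167,0,0.62],[0,0,167,0,0.65]]' 40
python3 -c "
from h import *
st()"
python3 -m crank '[[0,0,0,0,1],[0,0,0,0,1],[0,0,0,0,1],[0,0,-5,0,1],[0,0,-15,0,1],[0,0,-50,0,1],[0,0,-100,0,1],[0,0,-150,0,1],[0,0,-200,0,1],[0,0,-200,0,1]]' 40
python3 -c "
from h import *
st();f=cam('scene');cv2.imwrite('pics/s13.png',f['color'])
print('to pocket',np.round(tool(np.array([.3785,.2608,.1975])-sense()['eef_pos']),1))"
```

```text
time_s: 46.22
eef_pos: [0.4207, -0.2876, 0.1299]
eef_rot: [0.777, 0.629, 0.0, 0.002]
contact_force: [0.8, -1.2, 6.3]
grip_width: 0.0328
finger_force: 39.1
t 46.23 pos [ 0.4207 -0.2876  0.1299] yAxisAng -12.04 zax [ 0.003 -0.003 -1.   ] w 0.0328 q [-0.82  0.02  1.99  0.    1.13 -0.61] F [ 0.8 -1.2  6.3]
time_s: 47.48
eef_pos: [0.4207, -0.2878, 0.3336]
eef_rot: [0.777, 0.629, 0.0, 0.005]
contact_force: [0.1, -0.0, -2.5]
grip_width: 0.0326
finger_force: 40.2
t 47.48 pos [ 0.4207 -0.2878  0.3336] yAxisAng -12.03 zax [ 0.006 -0.007 -1.   ] w 0.0326 q [-0.82 -0.17  1.78 -0.    1.52 -0.61] F [ 0.1 -0.  -2.5]
to pocket [ 527.3 -155.   131.2]
```

```bash
python3 -m crank '[[20,-6,0,0,1],[65,-19,0,0,1],[120,-35,0,0,1],[175,-51,0,0,1],[230,-68,0,0,1],[285,-84,0,0,1],[340,-100,0,0,1],[395,-116,0,0,1],[450,-132,0,0,1],[495,-145,0,0,1]]' 40
python3 -m crank '[[20,-6,0,0,1],[32,-10,0,0,1],[32,-10,40,0,1],[32,-10,80,0,1],[32,-10,110,0,1],[32,-10,124,0,1],[32,-10,124,0,1],[32,-10,124,0,1]]' 40
python3 - <<'E'
from fitc import *
st();p=sense()["eef_pos"];look(p[2]-.05,list(p[:2]),0)
print('to pocket',np.round(tool(np.array([.3785,.2608,.188])-p),1))
E
```

```text
time_s: 48.78
eef_pos: [0.3785, 0.2301, 0.3261]
eef_rot: [0.777, 0.63, -0.002, -0.001]
contact_force: [0.3, -1.4, -1.9]
grip_width: 0.0327
finger_force: 40.1
time_s: 49.78
eef_pos: [0.3786, 0.2614, 0.2056]
eef_rot: [0.777, 0.629, 0.001, 0.0]
contact_force: [0.7, -0.0, -1.6]
grip_width: 0.0324
finger_force: 40.1
t 49.77 pos [0.3786 0.2614 0.2056] yAxisAng -12.04 zax [ 0.002  0.001 -1.   ] w 0.0324 q [ 0.36 -0.2   2.05 -0.    1.29  0.57] F [ 0.7 -0.  -1.6]
scene pp 0.68 [0.4449 0.3264]
scene plate (array([ 0.4471,  0.2492, 33.2915]), np.float64(0.309313951854157))
top pp 0.62 [0.4574 0.3105]
top plate (array([ 0.4443,  0.243 , 32.5675]), np.float64(0.3003409011850374))
to pocket [-0.7  0.  17.6]
```

```bash
python3 -m crank '[[-0.5,0,4,0,1],[-0.5,0,8,0,1],[-0.5,0,10,0,1],[-0.5,0,10,0,1]]' 40
python3 -c "
from h import *
st();print(sense()['ft_torque'])"
python3 -m crank '[[0,0,2,0,1],[0,0,4,0,1],[0,0,4,0,1]]' 40
python3 -c "
from h import *
st();print(sense()['ft_torque'])"
```

```text
time_s: 50.68
eef_pos: [0.3775, 0.2607, 0.1939]
eef_rot: [0.777, 0.629, -0.0, -0.0]
contact_force: [-0.7, 0.6, -2.2]
grip_width: 0.0323
finger_force: 40.1
t 50.67 pos [0.3775 0.2607 0.1939] yAxisAng -12.03 zax [-0.001 -0.    -1.   ] w 0.0323 q [ 0.36 -0.19  2.06 -0.    1.27  0.57] F [-0.7  0.6 -2.2]
[-0.0276628   0.06722098 -0.01445526]
time_s: 51.05
eef_pos: [0.3776, 0.2607, 0.19]
eef_rot: [0.777, 0.629, -0.0, -0.0]
contact_force: [-0.2, 0.1, -2.3]
grip_width: 0.0328
finger_force: 40.1
t 51.05 pos [0.3776 0.2607 0.19  ] yAxisAng -12.03 zax [-0. -0. -1.] w 0.0328 q [ 0.36 -0.19  2.06  0.    1.27  0.57] F [-0.2  0.1 -2.3]
[ 0.02778259 -0.03752732  0.03026253]
```

```bash
python3 -m crank '[[0,0,1.5,0,1],[0,0,3,0,1],[0,0,3,0,1]]' 40
python3 -m crank '[[0,0,1.5,0,1],[0,0,1.5,0,1]]' 40
python3 -c "
from h import *
st();print(sense()['ft_torque'])"
```

```text
time_s: 51.42
eef_pos: [0.3781, 0.2609, 0.1879]
eef_rot: [0.777, 0.629, 0.0, 0.0]
contact_force: [-0.6, 0.7, 3.4]
grip_width: 0.0326
finger_force: 40.4
time_s: 51.68
eef_pos: [0.3786, 0.2613, 0.1877]
eef_rot: [0.777, 0.629, 0.001, 0.0]
contact_force: [-1.5, 0.4, 9.0]
grip_width: 0.0328
finger_force: 40.9
t 51.67 pos [0.3786 0.2613 0.1877] yAxisAng -12.04 zax [ 0.002  0.001 -1.   ] w 0.0328 q [ 0.36 -0.18  2.06  0.    1.26  0.57] F [-1.5  0.4  9. ]
[0.00313774 0.7468725  0.0115848 ]
```

```bash
python3 -m crank '[[0,0,0,0,0.6],[0,0,0,0,0.5],[0,0,0,0,0.4],[0,0,0,0,0.3],[0,0,0,0,0.3],[0,0,-20,0,0.3],[0,0,-60,0,0.2],[0,0,-100,0,0],[-50,10,-110,0,0],[-100,35,-110,0,0]]' 40
python3 -m crank '[[-60,20,0,0,0],[-118,42,0,0,0],[-176,64,0,0,0],[-234,86,0,0,0],[-292,108,0,0,0],[-350,130,0,0,0],[-408,152,0,0,0],[-466,174,0,0,0],[-510,190,0,0,0],[-530,198,0,0,0]]' 40
python3 - <<'E'
from h import *
st()
for c in("scene","top"):
    f=cam(c)
    for d in cut_out(c,"cyl0_center"):
        g=list(px2w(f,d["point"],.08)[:2]);x,s=fit(f,d["pixels"].astype(float),M["cyl"],g,.08)
        x2,s2=fit(f,d["pixels"].astype(float),M["cyl"],list(px2w(f,d["point"],.138)[:2]),.138)
        print(c,round(d["p"],2),d["pixels"].sum(),np.round(x,4),round(s,2),np.round(x2,4),round(s2,2))
    for d in pinpoint(c,"cyl0_center"): print("pp",round(d["p"],2),np.round(px2w(f,d["point"],.08)[:2],4))
print('to C',np.round(tool(np.array([.4755,-.4035,.1295])-sense()['eef_pos']),1))
E
```

```text
time_s: 52.92
eef_pos: [0.3913, 0.1551, 0.2973]
eef_rot: [0.776, 0.63, 0.001, 0.001]
contact_force: [0.1, -0.1, 0.4]
grip_width: 0.0852
finger_force: 0.0
time_s: 54.18
eef_pos: [0.4739, -0.4065, 0.2949]
eef_rot: [0.778, 0.628, -0.0, -0.0]
contact_force: [0.1, 0.4, 0.0]
grip_width: 0.0854
finger_force: 0.0
t 54.17 pos [ 0.4739 -0.4065  0.2949] yAxisAng -12.16 zax [-0.001  0.001 -1.   ] w 0.0854 q [-0.89  0.14  1.55 -0.    1.45 -0.68] F [0.1 0.4 0. ]
scene 0.94 632 [0.5197 0.3012] 0.92 [0.4671 0.3153] 0.85
pp 0.83 [0.5155 0.3051]
pp 0.58 [0.4469 0.3295]
top 0.75 295 [0.4632 0.3331] 0.91 [0.4612 0.3157] 0.87
top 0.55 2231 [0.4976 0.2406] 0.12 [0.4975 0.2209] 0.13
pp 0.65 [0.4593 0.3353]
pp 0.46 [ 0.4698 -0.3914]
to C [ -0.3   1.3 166.2]
```

```bash
python3 -m crank '[[0,1.5,60,0,0],[0,1.5,110,0,0],[0,1.5,150,0,0],[0,1.5,166,0,0.2],[0,1.5,166,0,0.45],[0,1.5,166,0,0.55],[0,1.5,166,0,0.58],[0,1.5,166,0,0.6],[0,1.5,166,0,0.62],[0,1.5,166,0,0.65]]' 40
python3 -c "
from h import *
st()"
python3 -m crank '[[0,0,0,0,1],[0,0,0,0,1],[0,0,0,0,1],[0,0,-5,0,1],[0,0,-15,0,1],[0,0,-50,0,1],[0,0,-100,0,1],[0,0,-150,0,1],[0,0,-200,0,1],[0,0,-200,0,1]]' 40
python3 -c "
from h import *
f=cam('scene');st()
print('to pocket1',np.round(tool(np.array([.5169,.2314,.1975])-sense()['eef_pos']),1))"
```

```text
time_s: 55.72
eef_pos: [0.4767, -0.4053, 0.1314]
eef_rot: [0.777, 0.629, 0.0, 0.002]
contact_force: [0.5, -0.1, 5.8]
grip_width: 0.0329
finger_force: 39.1
t 55.73 pos [ 0.4767 -0.4053  0.1314] yAxisAng -12.04 zax [ 0.002 -0.003 -1.   ] w 0.0329 q [-0.89  0.28  1.69  0.    1.17 -0.68] F [ 0.5 -0.1  5.8]
time_s: 56.98
eef_pos: [0.4769, -0.4057, 0.336]
eef_rot: [0.777, 0.629, -0.0, 0.005]
contact_force: [0.7, -0.3, -1.7]
grip_width: 0.0327
finger_force: 40.2
t 57.02 pos [ 0.4761 -0.4048  0.3322] yAxisAng -12.03 zax [ 0.003 -0.003 -1.   ] w 0.0323 q [-0.89  0.12  1.51 -0.    1.51 -0.68] F [ 0.5  0.9 -2.8]
to pocket1 [631.1 -93.1 132.8]
```

```bash
python3 -m crank '[[20,-3,0,0,1],[65,-10,0,0,1],[120,-18,0,0,1],[178,-26,0,0,1],[236,-35,0,0,1],[294,-43,0,0,1],[352,-52,0,0,1],[410,-60,0,0,1],[465,-69,0,0,1],[520,-77,0,0,1]]' 40
python3 -m crank '[[40,-6,0,0,1],[80,-12,0,0,1],[103,-15,0,0,1],[110,-16,0,0,1],[110,-16,40,0,1],[110,-16,80,0,1],[110,-16,110,0,1],[110,-16,122,0,1],[110,-16,122,0,1],[110,-16,122,0,1]]' 40
python3 - <<'E'
from fitc import *
st();p=sense()["eef_pos"];look(p[2]-.0515,list(p[:2]),0)
print('to pocket',np.round(tool(np.array([.5169,.2314,.1895])-sense()["eef_pos"]),1))
E
```

```text
time_s: 58.28
eef_pos: [0.5068, 0.1229, 0.3274]
eef_rot: [0.777, 0.629, -0.002, -0.001]
contact_force: [1.1, -0.5, -2.1]
grip_width: 0.0325
finger_force: 40.1
time_s: 59.52
eef_pos: [0.5169, 0.2313, 0.2093]
eef_rot: [0.777, 0.629, 0.001, 0.001]
contact_force: [-0.6, 0.3, -1.3]
grip_width: 0.0328
finger_force: 40.0
t 59.52 pos [0.5169 0.2313 0.2093] yAxisAng -12.05 zax [ 0.003  0.001 -1.   ] w 0.0328 q [ 0.22  0.06  1.79 -0.    1.29  0.43] F [-0.6  0.3 -1.3]
scene pp 0.34 [0.3082 0.2902]
scene plate (array([ 0.4479,  0.2483, 34.0577]), np.float64(0.4259985297721147))
top pp 0.44 [0.4574 0.3095]
top plate (array([ 0.4441,  0.2328, 37.1023]), np.float64(0.5362203990303934))
to pocket [ 0.3  0.7 18.5]
```

```bash
python3 -m crank '[[0,0.5,4,0,1],[0,0.5,8,0,1],[0,0.5,10,0,1],[0,0.5,10,0,1]]' 40
python3 -c "
from h import *
st();print(sense()['ft_torque'])"
python3 -m crank '[[0,0,2,0,1],[0,0,4,0,1],[0,0,4,0,1]]' 40
python3 -c "
from h import *
st();print(sense()['ft_torque'])"
```

```text
time_s: 60.42
eef_pos: [0.5164, 0.2311, 0.1973]
eef_rot: [0.777, 0.629, -0.0, -0.0]
contact_force: [0.1, 0.4, -1.5]
grip_width: 0.0327
finger_force: 40.0
t 60.42 pos [0.5164 0.2311 0.1973] yAxisAng -12.03 zax [-0.001 -0.    -1.   ] w 0.0327 q [ 0.22  0.08  1.8  -0.    1.27  0.43] F [ 0.1  0.4 -1.5]
[ 0.04291266 -0.01901889 -0.04257623]
time_s: 60.8
eef_pos: [0.5164, 0.2311, 0.1935]
eef_rot: [0.777, 0.629, -0.0, -0.0]
contact_force: [0.2, -0.4, -0.9]
grip_width: 0.0331
finger_force: 40.0
t 60.8 pos [0.5164 0.2311 0.1935] yAxisAng -12.03 zax [-0. -0. -1.] w 0.0331 q [ 0.22  0.08  1.8  -0.    1.26  0.43] F [ 0.2 -0.4 -0.9]
[-0.01696306  0.01718524 -0.00178976]
```

Foot bottom at ~0.062, inside the pocket. Final few millimetres.

```bash
python3 -m crank '[[0,0,1.5,0,1],[0,0,3,0,1],[0,0,3,0,1]]' 40
python3 -m crank '[[0,0,2,0,1],[0,0,2,0,1]]' 40
python3 -c "
from h import *
st();print(sense()['ft_torque'])"
```

```text
time_s: 61.18
eef_pos: [0.5165, 0.2311, 0.1905]
eef_rot: [0.777, 0.629, -0.0, -0.0]
contact_force: [-0.1, -0.7, -1.4]
grip_width: 0.0326
finger_force: 40.0
time_s: 61.42
eef_pos: [0.517, 0.2313, 0.1894]
eef_rot: [0.777, 0.629, 0.0, 0.0]
contact_force: [-0.6, -0.3, 1.8]
grip_width: 0.0325
finger_force: 40.3
t 61.42 pos [0.517  0.2313 0.1894] yAxisAng -12.03 zax [ 0.001  0.    -1.   ] w 0.0325 q [0.22 0.08 1.8  0.   1.25 0.43] F [-0.6 -0.3  1.8]
[0.01835547 0.11725273 0.04686239]
```

```bash
python3 -m crank '[[0,0,0.5,0,1],[0,0,0.5,0,0.6],[0,0,0.5,0,0.5],[0,0,0.5,0,0.4],[0,0,0.5,0,0.3],[0,0,0.5,0,0.3],[0,0,-20,0,0.3],[0,0,-60,0,0.2],[0,0,-110,0,0],[-60,10,-120,0,0]]' 40
python3 -m crank '[[-60,0,0,0,0],[-120,0,0,0,0],[-180,0,0,0,0],[-240,0,0,0,0],[-300,0,0,0,0],[-300,0,0,0,0]]' 40
python3 - <<'E'
from h import *
st();o=[]
for c,(r,q) in(("scene",(190,110)),("top",(150,90))):
    f=cam(c);o.append(cv2.resize(f["color"][r:r+100,q:q+100],(400,400),interpolation=cv2.INTER_CUBIC))
cv2.imwrite("pics/end.png",np.hstack(o))
E
```

```text
time_s: 62.68
eef_pos: [0.5154, 0.172, 0.3134]
eef_rot: [0.776, 0.631, 0.003, 0.002]
contact_force: [1.2, -2.2, 0.1]
grip_width: 0.0855
finger_force: 0.0
time_s: 63.42
eef_pos: [0.4504, -0.1264, 0.3087]
eef_rot: [0.779, 0.627, -0.0, 0.0]
contact_force: [0.1, -0.6, 0.1]
grip_width: 0.0851
finger_force: 0.0
t 63.42 pos [ 0.4504 -0.1264  0.3087] yAxisAng -12.41 zax [-0. -0. -1.] w 0.0851 q [-0.52 -0.26  1.91 -0.    1.5  -0.3 ] F [ 0.1 -0.6  0.1]
```

View pics/end.png

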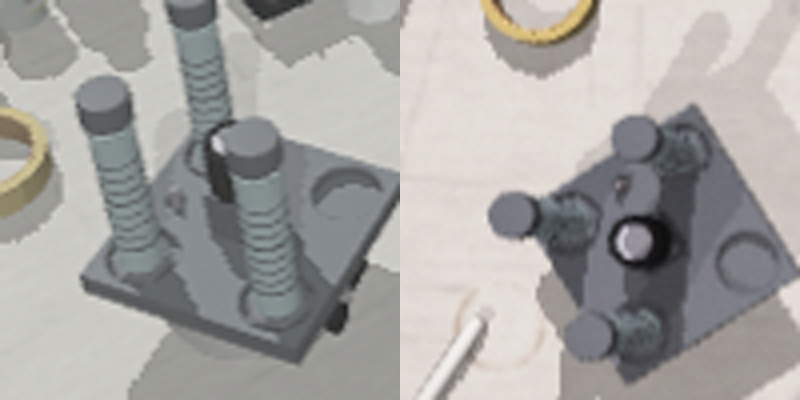

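All three cylinders stand upright in their pockets (left panel feet at (140,262), (272,303) and (210,150)), the cap is on the hub, and the plate is flush. Handing in.

```bash
python3 -c "
from rig import *
print(close_job())"
```

```text
the job is handed in; nothing more can be done
None
```

The mixer is set up and handed in, with no verdict returned: the plate is flush on the turntable, the cap is back on the hub, and all three cylinders stand upright in their own pockets (about 63 s used); my first grip on the cap slipped and left it leaning on the spindle before I regripped it, and I held the cylinders by their stoppers, not the tube.

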